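# Hang the delivered brackets and book them in with the stylus

### The arm

A 6-joint arm with a two-finger parallel gripper is mounted at the origin on the work surface. World frame = base frame: x ahead of the robot, y to its left, z up, the work surface at z = 0. Lengths are in mm, angles in rad, forces in N, time in s.
With the tool pointing down it reaches from about 350 to 950 mm from the base axis. Payload 17.4 kg.
Tool frame: the origin (TCP) lies at the very end of the fingers, on their centre line; the grasp point (between the pads) lies 19 mm behind it (robot.grip_depth is the distance from the TCP to the grasp point, in mm); z points along the fingers, y is the line along which they close (so a half turn about z gives the same grasp; the last joint's range is limited). The gripper opens to 93 mm and grips with 3 to 60 N. Pads are 15 mm wide; open, the fingers measure 128 mm over their backs; the gripper's body (75 mm by 188 mm) begins 65 mm behind the grasp point.
Start: joints at [1.13, 0.116, 1.442, -0, 1.584, -0.038], TCP at [264.605, 620.98, 182.246] pointing down, gripper open.
Joint ranges: [-2.83, 2.83], [-0.83, 2.19], [0.07, 2.5], [-1.14, 4.28], [0.01, 3], [-2.97, 2.97]. Speed limits (rad/s): [1.89, 1.89, 2.22, 3.14, 3.14, 3.14].

### API

Orientations are given as a unit quaternion [w, x, y, z].
In Python, from workcell import robot gives the robot as it stands.
- The arm moves only by the tool move_arm, never from a script. Its argument "deltas" is one flat list of numbers, 7 for each row, row after row: the shift along the tool's x, y, z in cm, then the turn, a rotation vector about the tool's x, y, z in rad, then the closure in counts, from 0 (fully open) to 255 (shut). A call has 1 to 10 rows; each row shifts and turns the commanded pose from where the row before left it, along the tool's axes as they then stand; what a row does not reach is not made up. A row lasts 1/8 s, in which the tool goes at most 62.5 mm and 10.7 degrees, less where a joint would pass 70% of its speed; a pose out of reach is approached as far as the arm can. A call is refused whole if a number of a shift passes 6.25 or a number of a turn 0.188, either way. A call with a gripper value outside its range is refused whole. The fingers move at their own pace and stop on an object; the grip force is fixed at half the most. Time passes only in rows, so rows that do not move let the fingers close. It gives the time, the measured TCP pose, the force, the opening and the grip force at its end, in the units of the state.
- robot.observe(): the state, without advancing time (a new reading comes with each control period).
- robot.camera(name): name is "side" or "top"; returns a dict with "color" (480x640x3 uint8, red, green, blue), "fov_y" (degrees; the focal length in pixels is half the picture's height over the tangent of half this angle, whatever the lens; pixels are square), "cx", "cy" (the principal point, pixels), "D" ([k1, k2, p1, p2, k3] as OpenCV has them; the pictures are not rectified), "T" (4x4, takes a point from camera to world coordinates). Camera axes: x right, y down, z forward; pixel columns grow to the right and rows downward; lengths in mm; the calibration is good to about 2 mm. A picture is of the moment at which its call begins. There is no depth.
- robot.job_done(): hands the job in; it is judged then, once.
Trained networks look in the newest picture that a camera, given by its name, has taken for a name from the list of things; names that differ only in an ending like _2 or _b are one class to them, and where a whole thing is asked for, a point or a joint stands for the part that bears it (a point fixed in the world has none). Each returns a list of dicts, best first, with "confidence" (0 to 1); they miss things now and then, are a little off and sometimes report something else, mostly with a low value. They report only what shows in the picture. A call takes as long as a camera call. They do not tell look-alikes from the thing itself.
- robot.boxes_of(query, camera): "uv" ([column, row] in pixels, amid what is visible of it).
- robot.landmark_of(query, camera): "uv" ([column, row] in pixels: a listed point, or the origin of a listed thing).
The state is a dict: "time": time; "joint_positions": joint angles; "joint_velocities": joint speeds; "tau": joint torques, N m; "tcp_pos": TCP position; "ee_rot": TCP orientation; "ft_force": force on the tool from outside, world axes, zero at the start; "wrist_torque": the same for the moment, N m; "opening": finger opening in mm; "gripper_force": force on a finger pad.
Only numpy, scipy, OpenCV 4.12 (cv2) and the standard library are available. Lean on these libraries where they do the work, as an engineer would, in place of code of your own. Each camera call takes 0.05 s, during which the arm holds its last target. There are 200 camera calls.

### The job

Hang every bracket that stands on the counter by its window on the peg of the stand with its own colour. When all of them hang there, take the orange stylus off its peg, press the red recessed button of the grey terminal fully down with the stylus tip for about half a second to book the delivery in, and hang the stylus back on its own peg. Leave the other goods on the counter alone.

Things in the scene. Friction and masses are not known exactly. Their poses are not given: they have to be found in the camera images.
- red_window (a point): Window centre of the red angle bracket (may be absent; 3 or 4 are there), L-shaped, 150 g, sizes in mm, standing on its foot. Upright plate 44 wide (y), 5 thick (x), 90 high; window 26 x 26 through it along x; foot 5 thick, reaching 38 from the plate's mid-plane to -x. Point: in the mid-plane, 58 above the underside, 32 below the top. Pinch from above by the 44-apart sides of the 19 high bar over the window.
- stand_red_peg (a point): Middle of the peg, on its centre line, of the fixed stand with the red foot. Sizes in mm. Level round peg, diameter 8, 160 above the table, along x: from a post at x +42 (no higher than the peg) to x -24, where it bends up to its free end at x -34, centre 7 higher (top 11 above centre line). Things go on over the free end, towards +x. z up. Foot x -25 to 65, 70 wide, 12 high.
- blue_window (a point): Window centre of the blue angle bracket (may be absent; 3 or 4 are there), L-shaped, 150 g, sizes in mm, standing on its foot. Upright plate 44 wide (y), 5 thick (x), 90 high; window 26 x 26 through it along x; foot 5 thick, reaching 38 from the plate's mid-plane to -x. Point: in the mid-plane, 58 above the underside, 32 below the top. Pinch from above by the 44-apart sides of the 19 high bar over the window.
- stand_blue_peg (a point): Middle of the peg, on its centre line, of the fixed stand with the blue foot. Sizes in mm. Level round peg, diameter 8, 160 above the table, along x: from a post at x +42 (no higher than the peg) to x -24, where it bends up to its free end at x -34, centre 7 higher (top 11 above centre line). Things go on over the free end, towards +x. z up. Foot x -25 to 65, 70 wide, 12 high.
- yellow_window (a point): Window centre of the yellow angle bracket (may be absent; 3 or 4 are there), L-shaped, 150 g, sizes in mm, standing on its foot. Upright plate 44 wide (y), 5 thick (x), 90 high; window 26 x 26 through it along x; foot 5 thick, reaching 38 from the plate's mid-plane to -x. Point: in the mid-plane, 58 above the underside, 32 below the top. Pinch from above by the 44-apart sides of the 19 high bar over the window.
- stand_yellow_peg (a point): Middle of the peg, on its centre line, of the fixed stand with the yellow foot. Sizes in mm. Level round peg, diameter 8, 160 above the table, along x: from a post at x +42 (no higher than the peg) to x -24, where it bends up to its free end at x -34, centre 7 higher (top 11 above centre line). Things go on over the free end, towards +x. z up. Foot x -25 to 65, 70 wide, 12 high.
- green_window (a point): Window centre of the green angle bracket (may be absent; 3 or 4 are there), L-shaped, 150 g, sizes in mm, standing on its foot. Upright plate 44 wide (y), 5 thick (x), 90 high; window 26 x 26 through it along x; foot 5 thick, reaching 38 from the plate's mid-plane to -x. Point: in the mid-plane, 58 above the underside, 32 below the top. Pinch from above by the 44-apart sides of the 19 high bar over the window.
- stand_green_peg (a point): Middle of the peg, on its centre line, of the fixed stand with the green foot. Sizes in mm. Level round peg, diameter 8, 160 above the table, along x: from a post at x +42 (no higher than the peg) to x -24, where it bends up to its free end at x -34, centre 7 higher (top 11 above centre line). Things go on over the free end, towards +x. z up. Foot x -25 to 65, 70 wide, 12 high.
- stylus_window (a point): Window centre of the orange stylus, 50 g, sizes in mm, hanging tip down on its stand. Flat head 36 wide (y), 12 thick (x), 48 high; window 22 wide, 26 high, through along x; point 27 below the top, 109 above the tip. z from tip to head. Below the head a grip, diameter 14, 66 long, then a steel pin, diameter 6, 22 long. Pinch the head from above by its 36-apart sides.
- stylus_tip (a point): Lower end of the stylus's steel pin (diameter 6 mm), on its axis; same axes as the window.
- stylus_stand_peg (a point): Middle of the peg of the fixed stand with the black foot, the stylus's own. Same shape and axes as the coloured stands, but the peg is 170 mm above the table.
- well_mouth (a point): Centre of the square 16 x 16 well with a white edge, level with the top of the grey booking terminal (100 along x, 130 along y, 50 high, all mm; 0.9 kg, loose on the table; this point lies 25 from its centre to -x, the screen on the +x half). z up. Fingers do not fit into the well; the stylus pin does.
- book_top (a point): Centre of the upper face of the red spring button (diameter 13 mm) in that well: 6 mm below the mouth when out, 10 when fully down. It moves with the button.
- book (a joint): Travel of the button, m: 0 out, 0.004 fully down. It springs back. Starts to move at about 1.4 N, fully down at about 4.2 N.
- oil_filter: Bystander: orange oil filter, upright cylinder, diameter 72, 75 high (mm); origin at the centre of its underside, z up. Leave it alone.
- tape_roll: Bystander: brown roll of tape lying flat, outer diameter 100, 45 high (mm); origin at the centre of its underside, z up. Leave it alone.
- plug_box: Bystander: white spark-plug box, 28 x 90 x 28 high (mm); origin at the centre of its underside, z up. Leave it alone.
- yellow_carton: Bystander: yellow carton, 80 x 110 x 60 high (mm); origin at the centre of its underside, z up. Leave it alone.
- brown_carton: Bystander: brown carton, 100 x 140 x 90 high (mm); origin at the centre of its underside, z up. Leave it alone.
- oil_bottle: Bystander: gold oil bottle with red cap, diameter 72, 200 high (mm); origin at the centre of its underside, z up. Leave it alone.
- coolant_bottle: Bystander: white coolant bottle with red cap, diameter 72, 200 high (mm); origin at the centre of its underside, z up. Leave it alone.
Mind the look-alikes: they are no part of the job. What is shaped like the part that bears stylus_stand_peg but pink is not meant. What is shaped like the part that bears stand_yellow_peg but pink is not meant.

How it is judged (in metres and radians):
On the way, in this order (a step that is already met when the one before it is completed fails the run):
1. every bracket hangs by its window on the peg of its own colour (x of red_window in the frame of stand_red_peg between -0.032 and 0.04 m and y of red_window in the frame of stand_red_peg between -0.013 and 0.013 m and z of red_window in the frame of stand_red_peg between -0.017 and -0.001 m and angle between each of red_window, blue_window, yellow_window, green_window's own z axis and vertical below 0.6 rad and x of blue_window in the frame of stand_blue_peg between -0.032 and 0.04 m and y of blue_window in the frame of stand_blue_peg between -0.013 and 0.013 m and z of blue_window in the frame of stand_blue_peg between -0.017 and -0.001 m and x of yellow_window in the frame of stand_yellow_peg between -0.032 and 0.04 m and y of yellow_window in the frame of stand_yellow_peg between -0.013 and 0.013 m and z of yellow_window in the frame of stand_yellow_peg between -0.017 and -0.001 m and x of green_window in the frame of stand_green_peg between -0.032 and 0.04 m and y of green_window in the frame of stand_green_peg between -0.013 and 0.013 m and z of green_window in the frame of stand_green_peg between -0.017 and -0.001 m), for 0.3 s.
2. then the recessed button is pressed down with the stylus tip (value of joint book above 0.003 m and distance between stylus_tip and book_top below 0.007 m), for 0.2 s.
At the end, for the whole second after the job is handed in: Each bracket present hangs upright (within 0.6 rad) on its own colour's peg, through its window (window centre 1 to 17 mm below the peg's centre line, within 13 mm sideways, between bent end and post), the stylus likewise on its own peg; the button is back out (under 1 mm) (all of step 1 and x of stylus_window in the frame of stylus_stand_peg between -0.032 and 0.04 m and y of stylus_window in the frame of stylus_stand_peg between -0.013 and 0.013 m and z of stylus_window in the frame of stylus_stand_peg between -0.017 and -0.001 m and angle between stylus_window's own z axis and vertical below 0.6 rad and value of joint book below 0.001 m); the robot touches nothing.
It fails at once if a bystander is shoved more than 40 mm (distance of any of oil_filter, tape_roll, plug_box, yellow_carton, brown_carton, oil_bottle, coolant_bottle from where it was at the start of the episode above 0.04 m).
It fails at once if a bystander is tipped over (angle between any of oil_filter, tape_roll, plug_box, yellow_carton, brown_carton, oil_bottle, coolant_bottle's own z axis and vertical above 0.5 rad).
Of bracket_red, bracket_blue, bracket_yellow, bracket_green only 3 to 4 are there at a start; the rules pass over those that are not, and their reading is None.
At some moment in a run one of terminal may be knocked a few centimetres aside while the robot is not near it.
It also fails if it takes over 200 s, if anything falls off the work surface, if the arm or the gripper's body presses on something with over 40 N, if the wrist force passes 120 N, or if a joint passes its speed limit or range.

## Working session

There is one attempt and no reset: what is moved stays moved. The work goes in short steps, Python scripts to look and compute and a tool call to move; the robot and the scene stay as the last step left them, time stands still between calls to the robot, and variables do not carry over. Pictures are saved under pics/ and viewed, at most 14 in all, crops included, and the job is handed in when it is done.

Besides the shell and the picture viewer there is one more tool, called as name(argument=value, ...) on one line, values as JSON. move_arm: Moves the arm, as the interface text tells. Its arguments: {"type":"object","properties":{"deltas":{"type":"array","items":{"type":"number"}}},"required":["deltas"]}

```bash
ls; mkdir -p pics
cat > h.py <<'E'
import numpy as np, cv2
from workcell import robot
def K(c):
    f=240/np.tan(np.radians(c['fov_y'])/2); return np.array([[f,0,c['cx']],[0,f,c['cy']],[0,0,1]])
def ray(c,uv):
    p=cv2.undistortPoints(np.array([[uv]],float),K(c),np.array(c['D'],float))[0,0]
    T=np.array(c['T']); d=T[:3,:3]@np.array([p[0],p[1],1]); return T[:3,3],d/np.linalg.norm(d)
def atz(c,uv,z):
    o,d=ray(c,uv); return o+d*(z-o[2])/d[2]
def tri(rs):
    A=np.zeros((3,3));b=np.zeros(3)
    for o,d in rs:
        M=np.eye(3)-np.outer(d,d);A+=M;b+=M@o
    x=np.linalg.solve(A,b); return x,[np.linalg.norm(np.cross(x-o,d)) for o,d in rs]
def proj(c,P):
    T=np.linalg.inv(np.array(c['T'])); q=(T[:3,:3]@np.array(P,float).reshape(-1,3).T).T+T[:3,3]
    return cv2.projectPoints(q,np.zeros(3),np.zeros(3),K(c),np.array(c['D'],float))[0][:,0]
def save(c,n): cv2.imwrite('pics/'+n,c['color'][:,:,::-1])
E
python3 - <<'E'
from h import *
print(robot.observe())
C={n:robot.camera(n) for n in('side','top')}
for n in C: save(C[n],n+'0.png'); print(n,np.round(C[n]['T'],2).tolist(),C[n]['fov_y'])
names=['red_window','blue_window','yellow_window','green_window','stylus_window','stylus_tip','stand_red_peg','stand_blue_peg','stand_yellow_peg','stand_green_peg','stylus_stand_peg','well_mouth','book_top']
for q in names:
    r={n:robot.landmark_of(q,n) for n in C}
    for n in r: print(q,n,[(np.round(d['uv'],1).tolist(),round(d['confidence'],2)) for d in r[n][:4]])
    if r['side'] and r['top']:
        for a in r['side'][:2]:
            for b in r['top'][:2]:
                x,e=tri([ray(C['side'],a['uv']),ray(C['top'],b['uv'])]); print('   ',x.round(1),round(e[0],1))
E
```

```text
pics
{'time': 0.0, 'joint_positions': array([ 1.13017908e+00,  1.16434999e-01,  1.44221294e+00, -3.23770298e-06,
        1.58395940e+00, -3.77987518e-02]), 'joint_velocities': array([ 0.00110064, -0.00083283,  0.00117755, -0.00199778, -0.00076018,
        0.0013548 ]), 'tau': array([ 1.50746237e-03, -7.21306157e+01, -6.22592211e+01,  7.81427720e-02,
        2.41674925e-02, -1.08872048e-04]), 'tcp_pos': array([264.52558737, 620.77518594, 181.57205681]), 'ee_rot': array([-1.18634268e-04,  2.00050285e-01,  9.79785500e-01, -4.93282342e-04]), 'ft_force': array([-0.51890594,  0.01486149,  0.1188602 ]), 'wrist_torque': array([ 0.00675758, -0.07033637, -0.02168743]), 'gripper_force': 0.0, 'opening': 92.68449849201794}
side [[-0.72, -0.51, 0.47, -184.6], [-0.7, 0.52, -0.49, 684.41], [0.0, -0.68, -0.73, 1168.28], [0.0, 0.0, 0.0, 1.0]] 57.164537404563085
top [[0.03, -0.99, 0.13, 326.84], [-1.0, -0.02, 0.02, -7.88], [-0.01, -0.13, -0.99, 1213.06], [0.0, 0.0, 0.0, 1.0]] 55.973432482091035
red_window side []
red_window top [([296.7, 246.8], 0.71), ([420.1, 305.1], 0.55)]
blue_window side [([292.9,
[... 1236 characters left out ...]
op [([239.4, 167.5], 0.64)]
    [628.4 208.1 149.8] 10.0
    [497.1 126.3 397.6] 72.3
stylus_stand_peg side [([244.6, 370.0], 0.78), ([191.8, 268.9], 0.55)]
stylus_stand_peg top [([170.3, 165.9], 0.83), ([155.3, 230.6], 0.61), ([124.7, 310.3], 0.61)]
    [ 566.   424.8 -120.3] 149.7
    [440.6 443.  -40.5] 71.5
    [627.9 372.8 170.8] 3.8
    [487.9 386.1 289.2] 41.6
well_mouth side [([395.7, 191.0], 0.58), ([220.1, 325.3], 0.25)]
well_mouth top [([490.9, 239.6], 0.75), ([254.5, 244.7], 0.56), ([155.4, 230.1], 0.41)]
    [ 484.7 -428.6   50.1] 5.1
    [306.7  63.7 524.3] 106.8
    [319.2 159.  590.2] 375.5
    [ 541.5  286.  -149.5] 87.0
book_top side []
book_top top [([487.0, 238.8], 0.52)]
```

View pics/side0.png

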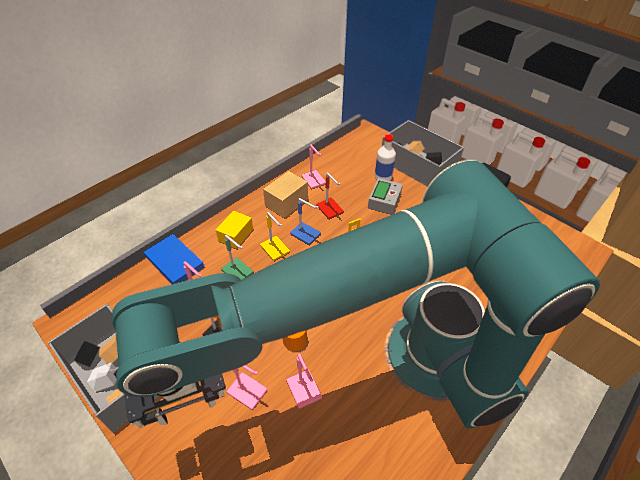

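View pics/top0.png

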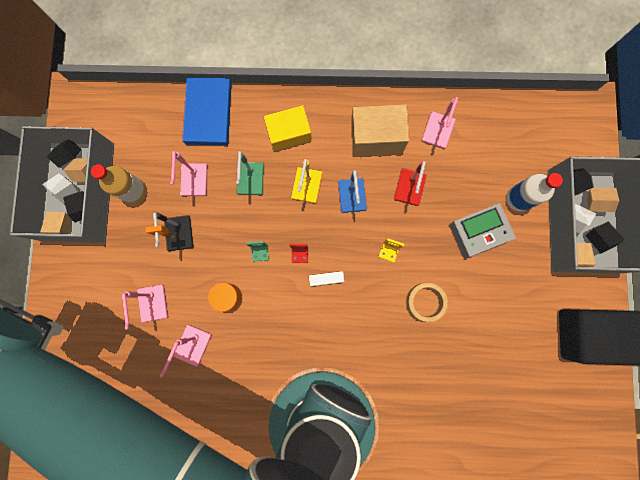

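The counter has green, red and yellow brackets, at top-view pixels (259,250), (299,252) and (390,250). I see no blue one. The coloured stands run in a row at about v = 185, and the black stand with the stylus is at (175,232). I'll park the arm to the right so both cameras see clearly.

```bash
cat >> h.py <<'E'
from scipy.spatial.transform import Rotation as R
def rot(s): q=s['ee_rot']; return R.from_quat([q[1],q[2],q[3],q[0]])
def down(yaw): # tool down, tool y axis at world angle yaw(deg)
    t=np.radians(yaw); y=np.array([np.cos(t),np.sin(t),0]); z=np.array([0,0,-1.]); return R.from_matrix(np.column_stack([np.cross(y,z),y,z]))
def plan(wps,step=60):
    """wps: (xyz, yaw deg or None, closure); prints per-leg: rows count and row. Exact tool-frame rows"""
    s=robot.observe(); p=np.array(s['tcp_pos']); r=rot(s)
    for xyz,yaw,cl in wps:
        r2=r if yaw is None else down(yaw); v=(r.inv()*r2).as_rotvec(); d=np.array(xyz,float)-p
        n=max(1,int(np.ceil(max(np.linalg.norm(d)/step,np.linalg.norm(v)/.18))))
        first=r.inv().apply(d)/10/n
        print('leg',np.round(xyz,1),'n',n,'trans(start frame)/row',first.round(2),'then turn rows',int(np.ceil(np.linalg.norm(v)/.18)),v.round(3), 'end-frame trans/row',(r2.inv().apply(d)/10/n).round(2),'cl',cl)
        p=np.array(xyz,float); r=r2
E
python3 - <<'E'
from h import *
plan([((265,621,340),None,0),((265,621,341),90,0),((480,250,340),90,0),((480,-50,340),90,0),((300,-400,340),90,0)])
E
```

```text
leg [265 621 340] n 3 trans(start frame)/row [-0.01  0.01 -5.26] then turn rows 0 [0. 0. 0.] end-frame trans/row [-0.01  0.01 -5.26] cl 0
leg [265 621 341] n 3 trans(start frame)/row [ 0.    0.   -0.03] then turn rows 3 [ 0.    -0.    -0.403] end-frame trans/row [ 0.    0.   -0.03] cl 0
leg [480 250 340] n 8 trans(start frame)/row [-2.69 -4.64  0.01] then turn rows 0 [0. 0. 0.] end-frame trans/row [-2.69 -4.64  0.01] cl 0
leg [480 -50 340] n 5 trans(start frame)/row [-0. -6.  0.] then turn rows 0 [0. 0. 0.] end-frame trans/row [-0. -6.  0.] cl 0
leg [ 300 -400  340] n 7 trans(start frame)/row [ 2.57 -5.    0.  ] then turn rows 0 [0. 0. 0.] end-frame trans/row [ 2.57 -5.    0.  ] cl 0
```

move_arm(deltas=[0,0,-5.3,0,0,-0.135,0,0,0,-5.3,0,0,-0.135,0,0,0,-5.3,0,0,-0.133,0,-2.7,-4.6,0,0,0,0,0,-2.7,-4.6,0,0,0,0,0,-2.7,-4.6,0,0,0,0,0,-2.7,-4.6,0,0,0,0,0,-2.7,-4.6,0,0,0,0,0,-2.7,-4.6,0,0,0,0,0,-2.7,-4.6,0,0,0,0,0])

```text
time: 2.65
tcp_pos: [454.2, 297.4, 341.4]
ee_rot: [0.0, -0.0, 1.0, 0.0]
ft_force: [1.3, 0.9, -0.1]
opening: 92.9
gripper_force: 0.0
```

move_arm(deltas=[-2.7,-4.6,0,0,0,0,0,0,-6,0,0,0,0,0,0,-6,0,0,0,0,0,0,-6,0,0,0,0,0,0,-6,0,0,0,0,0,0,-6,0,0,0,0,0,2.5,-5,0,0,0,0,0,2.5,-5,0,0,0,0,0,2.5,-5,0,0,0,0,0,2.5,-5,0,0,0,0,0])

```text
time: 3.9
tcp_pos: [379.6, -248.4, 341.5]
ee_rot: [0.0, -0.0, 1.0, -0.0]
ft_force: [-0.1, -0.8, 0.0]
opening: 93.0
gripper_force: 0.0
```

move_arm(deltas=[2.5,-5,0,0,0,0,0,2.5,-5,0,0,0,0,0,2.5,-5,0,0,0,0,0,0,0,0,0,0,0,0,0,0,0,0,0,0,0])

```text
time: 4.53
tcp_pos: [305.9, -396.8, 341.3]
ee_rot: [0.0, 0.0, 1.0, 0.0]
ft_force: [-0.0, 0.3, -0.3]
opening: 92.8
gripper_force: 0.0
```

Run:
```python
from h import *
print(robot.observe()['tcp_pos'])
C={n:robot.camera(n) for n in('side','top')}
import pickle; pickle.dump(C,open('C1.pkl','wb'))
for n in C: save(C[n],n+'1.png')
def up(c,box,f): u0,v0,u1,v1=box; return cv2.resize(c['color'][v0:v1,u0:u1,::-1],None,fx=f,fy=f,interpolation=cv2.INTER_CUBIC)
cv2.imwrite('pics/t1c.png',up(C['top'],(140,140,440,275),2.6))
cv2.imwrite('pics/s1c.png',up(C['side'],(170,150,430,345),3))
names=['red_window','blue_window','yellow_window','green_window','stylus_window','stylus_tip','stand_red_peg','stand_yellow_peg','stand_green_peg','stylus_stand_peg','well_mouth','book_top']
for q in names:
    r={n:robot.landmark_of(q,n) for n in C}
    for n in r: print(q,n,[(np.round(d['uv'],1).tolist(),round(d['confidence'],2)) for d in r[n][:4]])
    for a in r['side'][:4]:
        for b in r['top'][:4]:
                x,e=tri([ray(C['side'],a['uv']),ray(C['top'],b['uv'])])
                if e[0]<10: print('   ',x.round(1),round(e[0],1))
```

```text
[ 305.86227025 -396.8113778   341.2946966 ]
red_window side [([306.6, 269.8], 0.51), ([284.4, 286.8], 0.34)]
red_window top [([298.9, 249.8], 0.72), ([487.9, 236.2], 0.59)]
    [452.9  71.9  46.6] 3.0
blue_window side []
blue_window top [([357.2, 187.9], 0.26)]
yellow_window side [([214.7, 305.0], 0.59), ([355.0, 226.3], 0.46)]
yellow_window top [([392.5, 245.4], 0.55)]
    [ 464.7 -171.7   60.8] 1.9
green_window side [([282.2, 286.9], 0.56)]
green_window top [([253.9, 248.0], 0.67), ([418.2, 179.6], 0.55)]
    [450.1 184.   66.9] 0.0
stylus_window side [([217.7, 308.2], 0.48)]
stylus_window top [([159.3, 230.8], 0.76), ([296.1, 245.3], 0.21)]
    [475.2 396.1 153. ] 1.7
stylus_tip side [([217.4, 330.3], 0.75)]
stylus_tip top [([172.4, 235.1], 0.46), ([295.7, 248.1], 0.36)]
    [484.8 408.2  37.1] 3.1
stand_red_peg side [([335.5, 181.0], 0.67)]
stand_red_peg top [([420.2, 183.4], 0.57)]
    [ 606.8 -223.5  151. ] 0.3
stand_yellow_peg side [([315.3, 152.8], 0.79), ([274.8, 218.7], 0.67), ([214.0, 306.6], 0.57), ([303.8, 368.6], 0.56)]
stand_yellow_peg top [([302.0, 174.1], 0.89), ([17
[... 163 characters left out ...]
43.1], 0.96)]
stand_green_peg top [([238.6, 170.1], 0.75)]
    [627.7 213.9 154.6] 1.7
stylus_stand_peg side [([245.3, 367.2], 0.98), ([215.5, 308.6], 0.76), ([192.9, 271.2], 0.72), ([332.2, 181.3], 0.52)]
stylus_stand_peg top [([136.8, 191.3], 0.74), ([154.3, 230.8], 0.71), ([172.5, 171.2], 0.61)]
    [473.1 404.  162.2] 2.3
    [541.8 405.5 267. ] 4.0
    [620.1 371.7 163.9] 0.0
well_mouth side [([394.3, 191.7], 0.79), ([311.5, 204.5], 0.68), ([288.6, 340.5], 0.22), ([214.5, 307.8], 0.21)]
well_mouth top [([487.7, 238.8], 0.97), ([138.3, 189.5], 0.47), ([290.3, 131.2], 0.45)]
    [ 486.1 -420.5   50.9] 5.7
    [1043.4  168.8 -691.5] 9.1
book_top side []
book_top top [([485.9, 235.0], 0.6)]
```

View pics/t1c.png

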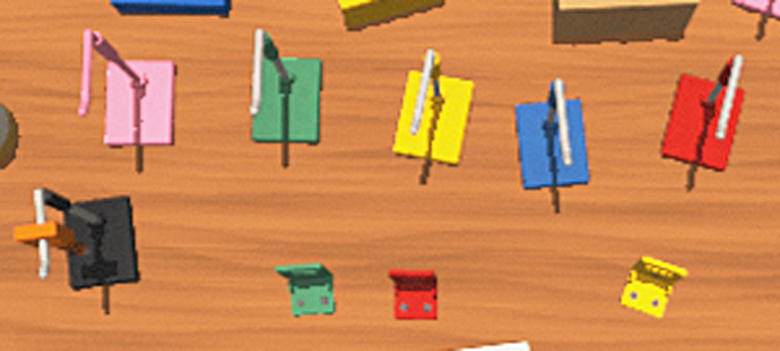

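View pics/s1c.png

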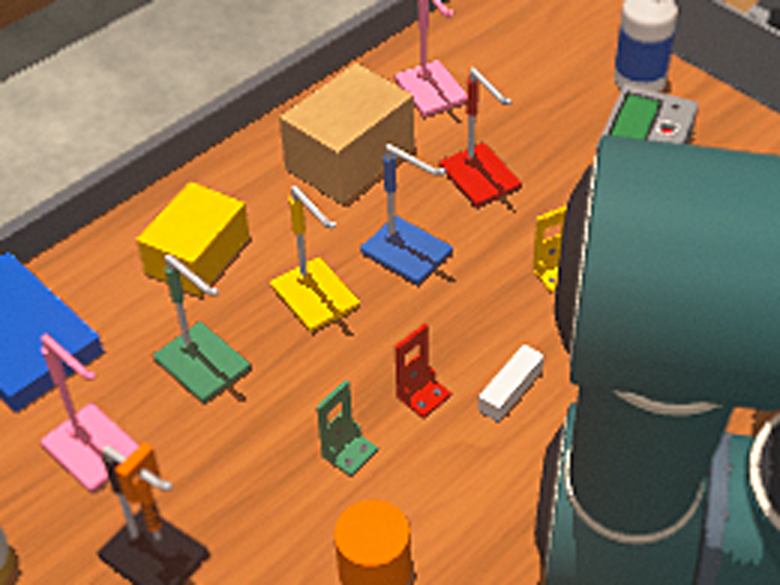

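Exactly three brackets are there (red, green, yellow), all with their feet towards the robot. The pegs' free ends face the robot too. Next I'll fit silhouettes in both views to get accurate poses.

```bash
cat > fit.py <<'E'
from h import *
from scipy.optimize import minimize
def box(x0,x1,y0,y1,z0,z1): return np.array([[x,y,z] for x in(x0,x1) for y in(y0,y1) for z in(z0,z1)],float)
FOOT=[box(-25,65,-35,35,0,12)]           # stand frame: peg mid x,y, table z
def peg(h):
    a=[box(-24,42,-4,4,h-4,h+4)]; b=box(-24,-24,-4,4,h-4,h+4); c=box(-34,-34,-4,4,h+3,h+11); return a+[np.vstack([b,c])]
BRK=[box(-2.5,2.5,-22,22,0,90),box(-38,2.5,-22,22,0,5)]; WIN=box(-2.5,2.5,-13,13,45,71)
HEAD=[box(-6,6,-18,18,-21,27)]
def place(P,q): 
    t=np.radians(q[2]); M=np.array([[np.cos(t),-np.sin(t),0],[np.sin(t),np.cos(t),0],[0,0,1]]); return P@M.T+np.array([q[0],q[1],q[3] if len(q)>3 else 0])
S=4
def render(c,parts,q,roi):
    u0,v0,u1,v1=roi; im=np.zeros(((v1-v0)*S,(u1-u0)*S),np.uint8)
    for P in parts:
        h=cv2.convexHull(((proj(c,place(P,q))+.5-[u0,v0])*S).astype(np.float32))
        cv2.fillConvexPoly(im,(h*16).astype(np.int32),255,shift=4)
    return cv2.resize(im,(u1-u0,v1-v0),interpolation=cv2.INTER_AREA)/255.
def hsv(c): return cv2.cvtColor(c['color'],cv2.COLOR_RGB2HSV).astype(int)
def cmask(c,col):
    h,s,v=np.moveaxis(hsv(c),2,0)
    if col=='red': return ((h<5)|(h>172))&(s>150)&(v>60)
    if col=='green': return (h>55)&(h<85)&(s>80)&(v>40)
    if col=='yellow': return (h>22)&(h<33)&(s>170)&(v>90)
    if col=='orange': return (h>5)&(h<18)&(s>215)&(v>120)
    if col=='black': return (v<50)
    if col=='white': return (s<50)&(v>110)
def fit(cams,parts,q0,col,pad=8,close=0,opn=0,zf=False):
    data=[]
    for c in cams:
        pr=np.vstack([proj(c,place(P,q0)) for P in parts]); r=[int(pr[:,0].min())-pad,int(pr[:,1].min())-pad,int(pr[:,0].max())+pad,int(pr[:,1].max())+pad]
        r=[max(0,r[0]),max(0,r[1]),min(640,r[2]),min(480,r[3])]
        m=cmask(c,col)[r[1]:r[3],r[0]:r[2]].astype(np.uint8)
        if close: m=cv2.morphologyEx(m,cv2.MORPH_CLOSE,np.ones((close,close)))
        if opn: m=cv2.morphologyEx(m,cv2.MORPH_OPEN,np.ones((opn,opn)))
        data.append((c,r,m))
    f=lambda q: sum(np.abs(render(c,parts,q,r)-m).sum() for c,r,m in data)
    q0=np.array(q0,float); n=len(q0); best=None
    for a in (0,8,-8):
        q=q0.copy(); q[2]+=a; sx=np.vstack([q]+[q+np.eye(n)[i]*[8,8,8,8][i] for i in range(n)])
        o=minimize(f,q,method='Nelder-Mead',options=dict(initial_simplex=sx,xatol=.1,fatol=.05,maxiter=250))
        if best is None or o.fun<best.fun: best=o
    return best.x.round(1), round(best.fun,1), [int(m.sum()) for _,_,m in data]
E
cat > m1.py <<'E'
from fit import *; import pickle
C=pickle.load(open('C1.pkl','rb')); B=[C['side'],C['top']]
for n,q in dict(red=(455,72,0),green=(455,184,0)).items():
    for cams in (B,B[:1],B[1:]): print('bracket',n,fit(cams,BRK,q,n,close=5))
print('bracket yellow top',fit(B[1:],BRK,(465,-172,-20),'yellow',close=5))
for n,q,h in (('red',(607,-224,-10),160),('green',(628,214,0),160),('yellow',(619,61,-8),160),('black',(478,400,0),170)):
    print('foot',n,fit(B,FOOT,q,n,close=5,opn=5,pad=5), 'top only',fit(B[1:],FOOT,q,n,close=5,opn=5,pad=5))
    print('peg',n,fit(B,peg(h),q,'white',pad=4),fit(B,peg(0),(*q,h),'white',pad=4))
print('stylus head',fit(B,HEAD,(474,398,0,157),'orange',close=3))
E
python3 m1.py
```

```text
bracket red (array([459.1,  71.9,   2. ]), np.float64(74.7), [307, 307])
bracket red (array([455.2,  74.3,   6.2]), np.float64(32.6), [307])
bracket red (array([459.3,  72.5,   1.9]), np.float64(19.1), [307])
bracket green (array([460.8, 181.3,   8.3]), np.float64(275.6), [135, 299])
bracket green (array([448. , 195.6,  52.5]), np.float64(113.3), [135])
bracket green (array([461.5, 179.5,   1.3]), np.float64(39.7), [299])
bracket yellow top (array([ 472.7, -173.2,  -17.6]), np.float64(106.4), [260])
foot red (array([ 615.5, -218.4,  -14.7]), np.float64(170.3), [298, 811]) top only (array([ 617.2, -219.5,  -14.3]), np.float64(82.0), [811])
peg red (array([ 615.3, -218.5,  -15. ]), np.float64(74.8), [32, 85]) (array([ 616.4, -220.2,  -13.5,  155.6]), np.float64(72.6), [32, 85])
foot green (array([631.6, 214.2,  -2.7]), np.float64(268.1), [400, 737]) top only (array([631.9, 212.7,  -3.2]), np.float64(151.2), [737])
peg green (array([629.4, 214.3,  -0.7]), np.float64(64.8), [47, 110]) (array([ 6.310e+02,  2.148e+02, -6.000e-01,  1.565e+02]), np.float64(59.7), [47, 110])
foot yellow (array([616.4,  62.1, -10.3]), np.float64(239.5), [342, 747]) top only (array([614.9,  62.2,  -8.3]), np.float64(124.2), [747])
peg yellow (array([614. ,  61.6,  -8.9]), np.float64(78.7), [36, 83]) (array([616.2,  61.2,  -9.1, 155.6]), np.float64(76.6), [36, 83])
foot black (array([337.6, 440.9,  31.1]), np.float64(186.0), [0, 186]) top only (array([376.7, 418.7,  72. ]), np.float64(186.0), [186])
peg black (array([472.3, 399.4,   9.5]), np.float64(146.9), [44, 89]) (array([473.7, 399.8,   9.3, 164.7]), np.float64(140.4), [44, 89])
stylus head (array([476.2, 399.9,   0.8, 154.8]), np.float64(164.6), [180, 97])
```

Run:
```python
from fit import *; import pickle, fit as F
C=pickle.load(open('C1.pkl','rb')); B=[C['side'],C['top']]
for c in B:
    for P in ([461,181,80],[458,181,20],[440,181,5]): 
        u,v=proj(c,place(np.array([[0,15,P[2]]]),(P[0],P[1],0,0)))[0].round().astype(int); print(hsv(c)[v,u])
old=F.cmask
def cm(c,col):
    h,s,v=np.moveaxis(hsv(c),2,0)
    return (h>45)&(h<95)&(s>60)&(v>15) if col=='green' else old(c,col)
F.cmask=cm
print(fit(B,BRK,(460,181,3),'green',close=5),fit(B[:1],BRK,(460,181,3),'green',close=5))
print('red z',fit(B,BRK,(458,72,3,0),'red',close=5))
plan([((458,72,250),92,0),((458,72,63),92,0)])
```

```text
[ 67  96 120]
[35 80 70]
[ 67  99 165]
[ 72 122 198]
[74 98 70]
[ 72 115 184]
(array([461.5, 180.3,   5.3]), np.float64(147.0), [260, 327]) (array([458.2, 182.3,   9.1]), np.float64(101.8), [260])
red z (array([460. ,  71.3,   1.6,  -6.2]), np.float64(56.9), [307, 307])
leg [458  72 250] n 9 trans(start frame)/row [-1.69  5.21  1.01] then turn rows 1 [-0.     0.    -0.035] end-frame trans/row [-1.87  5.15  1.01] cl 0
leg [458  72  63] n 4 trans(start frame)/row [0.   0.   4.68] then turn rows 0 [0. 0. 0.] end-frame trans/row [0.   0.   4.68] cl 0
```

move_arm(deltas=[-1.7,5.2,0,0,0,-0.035,0,-1.87,5.15,1,0,0,0,0,-1.87,5.15,1,0,0,0,0,-1.87,5.15,1,0,0,0,0,-1.87,5.15,1,0,0,0,0,-1.87,5.15,1,0,0,0,0,-1.87,5.15,1,0,0,0,0,-1.87,5.15,1,0,0,0,0,-1.87,5.15,1,0,0,0,0,0,0,4,0,0,0,0])

```text
time: 7.08
tcp_pos: [458.8, 75.1, 221.9]
ee_rot: [0.001, -0.02, 1.0, 0.0]
ft_force: [0.7, -0.6, -0.6]
opening: 93.1
gripper_force: 0.0
```

move_arm(deltas=[0,0,3,0,0,0,0,0,0,3,0,0,0,0,0,0,0,0,0,0,0,0,0,0,0,0,0,0])

```text
time: 7.58
tcp_pos: [458.2, 72.0, 162.7]
ee_rot: [0.001, -0.018, 1.0, 0.0]
ft_force: [0.2, -0.3, -0.3]
opening: 92.7
gripper_force: 0.0
```

Run:
```python
from h import *
plan([((459,72,63),92,0)])
C={n:robot.camera(n) for n in('side','top')}
import pickle; pickle.dump(C,open('C2.pkl','wb'))
a=C['side']['color'][150:390,190:510,::-1]; b=C['top']['color'][150:390,140:460,::-1]
cv2.imwrite('pics/m2.png',np.hstack([cv2.resize(x,(400,300),interpolation=cv2.INTER_CUBIC) for x in(a,b)]))
```

```text
leg [459  72  63] n 2 trans(start frame)/row [-0.03 -0.    4.98] then turn rows 1 [0.    0.001 0.   ] end-frame trans/row [-0.04 -0.    4.98] cl 0
```

View pics/m2.png

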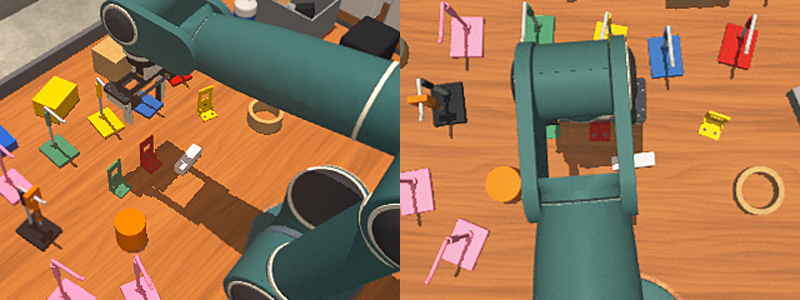

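The red bracket is under the gripper, and the yellow one is now visible in both views. I'll descend and grip.

move_arm(deltas=[0,0,5,0,0,0,0,0,0,5,0,0,0,0,0,0,0,0,0,0,0,0,0,0,0,0,0,255,0,0,0,0,0,0,255,0,0,0,0,0,0,255,0,0,0,0,0,0,255,0,0,0,0,0,0,255,0,0,0,0,0,0,255])

```text
time: 8.8
tcp_pos: [457.8, 72.0, 61.3]
ee_rot: [-0.0, -0.018, 1.0, 0.0]
ft_force: [0.2, 0.8, -0.3]
opening: 37.5
gripper_force: 0.0
```

Run:
```python
from fit import *; import pickle
C=pickle.load(open('C2.pkl','rb')); B=[C['side'],C['top']]
for cams in (B,B[:1],B[1:]): print('yellow',fit(cams,BRK,(470,-173,-18),'yellow',close=5))
s=robot.observe(); print(s['opening'],s['tcp_pos'],s['ft_force'])
t=np.radians(-13.5); e=np.array([np.cos(t),np.sin(t)]); p=np.array([616.4,-220.2])
print('pre',p-e*75,'in',p)
z=160+3.5+5
```

```text
yellow (array([ 472.5, -172.3,  -15.8]), np.float64(338.7), [87, 260])
yellow (array([ 461.6, -155.8,   37.7]), np.float64(96.5), [87])
yellow (array([ 472.7, -173.4,  -18. ]), np.float64(106.3), [260])
37.52351573696258 [457.79940471  72.01446388  61.27873004] [ 0.1629381   0.76628742 -0.25011569]
pre [ 543.47225597 -202.69159771] in [ 616.4 -220.2]
```

The opening is 37.5 mm, below 44, so the bar isn't between the pads. I'll look before doing anything else.

Run:
```python
from h import *
s=robot.observe(); print(s['opening'],s['gripper_force'])
C={n:robot.camera(n) for n in('side','top')}
c=C['side']; u,v=proj(c,[[458,72,61]])[0].astype(int); print(u,v)
b=C['top']; U,V=proj(b,[[458,72,61]])[0].astype(int); print(U,V)
f=lambda c,u,v: cv2.resize(c['color'][v-50:v+50,u-50:u+50,::-1],(400,400),interpolation=cv2.INTER_CUBIC)
cv2.imwrite('pics/m3.png',np.hstack([f(c,u,v),f(b,U,V)]))
```

```text
37.52351573696258 0.0
306 266
297 246
```

View pics/m3.png

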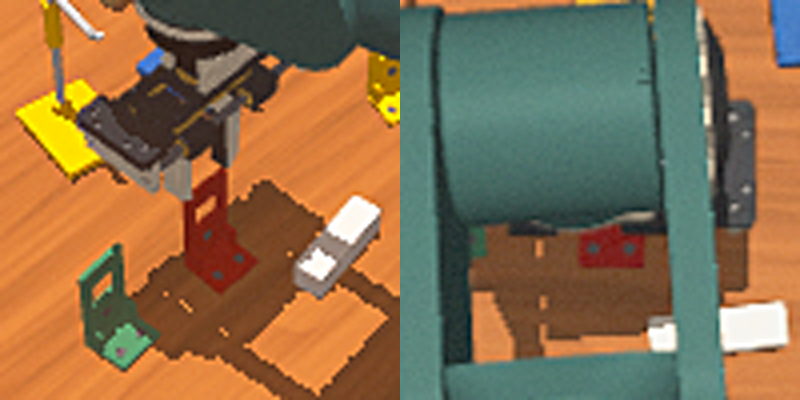

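The side view shows the fingers at or behind the top of the plate. I'll overlay the predicted fingers and the fitted bracket on it to find the offset.

Run:
```python
from fit import *
s=robot.observe(); print(s['opening'],s['gripper_force'],s['tcp_pos'])
c=robot.camera('side'); p=np.array(s['tcp_pos']); Rm=rot(s).as_matrix(); o=s['opening']/2
u0,v0=266,216; k=7
im=cv2.resize(c['color'][v0:v0+75,u0:u0+75,::-1],None,fx=k,fy=k,interpolation=cv2.INTER_CUBIC)
raw=im.copy()
def draw(P,col):
    h=cv2.convexHull((((proj(c,P)+.5-[u0,v0])*k)).astype(np.int32)); cv2.polylines(im,[h],True,col,1)
for a,b in ((o,o+17),(-o-17,-o)): draw(box(-7.5,7.5,a,b,-40,0)@Rm.T+p,(255,255,0))
for P in BRK: draw(place(P,(459.5,71.8,2,0)),(0,255,0))
cv2.imwrite('pics/m4.png',np.hstack([cv2.resize(x,(400,400)) for x in(raw,im)]))
```

```text
29.662368080185946 0.0 [457.77333107  72.00667946  61.21739478]
```

View pics/m4.png

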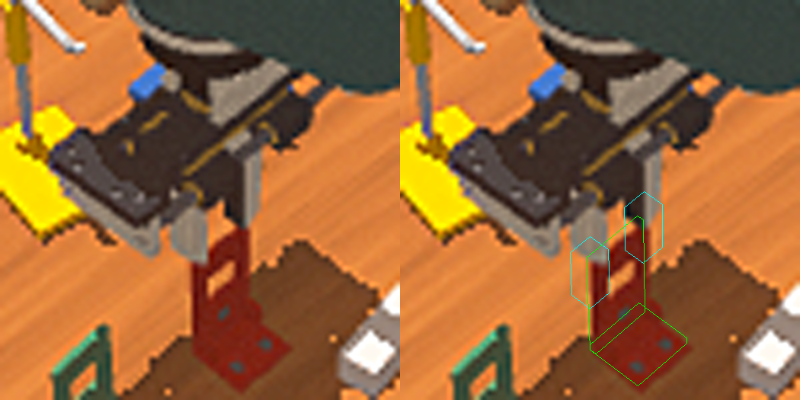

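Run:
```python
from fit import *; import pickle
C=pickle.load(open('C2.pkl','rb'))
p=np.array([458.2,72,162.7]);Rm=down(92).as_matrix()
out=[]
for n,(u0,v0,w) in dict(side=(256,186,90),top=(255,205,90)).items():
    c=C[n]; k=400/w; im=cv2.resize(c['color'][v0:v0+w,u0:u0+w,::-1],(400,400),interpolation=cv2.INTER_CUBIC)
    for a,b in ((46.4,64),(-64,-46.4)):
        h=cv2.convexHull(((proj(c,box(-7.5,7.5,a,b,-40,0)@Rm.T+p)+.5-[u0,v0])*k).astype(np.int32)); cv2.polylines(im,[h],True,(255,255,0),1)
    out.append(im)
cv2.imwrite('pics/m5.png',np.hstack(out))
```

```text
(no output)
```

View pics/m5.png

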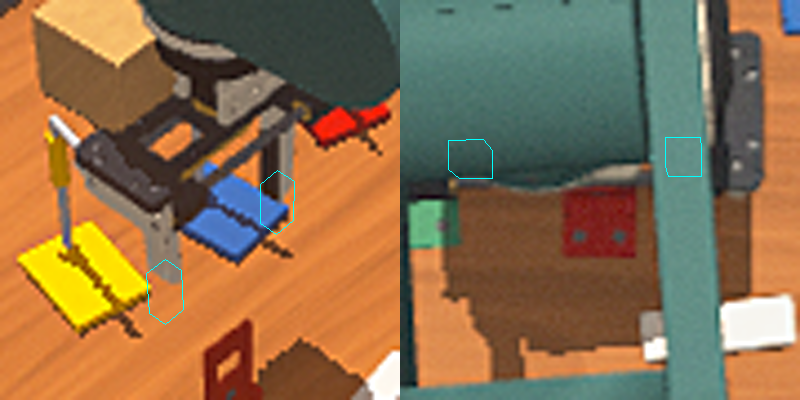

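Run:
```python
from fit import *; import pickle
C=pickle.load(open('C2.pkl','rb')); c=C['top']
p=np.array([458.2,72,162.7]);Rm=down(92).as_matrix()
for name,off in (('none',[0,0,0]),('z+28',[0,0,28]),('xy',[20,-20,0])):
    q=proj(c,np.array([[x,-94,z] for x in(-37.5,37.5) for z in (-84,-130)])@Rm.T+p+off); print(name,((q-[255,205])*400/90+[400,0]).round().tolist())
# side: same body corners in m5 left panel
c=C['side']
for name,off in (('none',[0,0,0]),('z+28',[0,0,28]),('xy',[20,-20,0])):
    q=proj(c,np.array([[x,94,z] for x in(-37.5,37.5) for z in (-84,-110)])@Rm.T+p+off); print(name,((q-[256,186])*400/90).round().tolist())
```

```text
none [[758.0, 61.0], [760.0, 44.0], [760.0, 214.0], [762.0, 204.0]]
z+28 [[759.0, 51.0], [761.0, 32.0], [761.0, 208.0], [763.0, 198.0]]
xy [[800.0, 22.0], [803.0, 3.0], [802.0, 174.0], [806.0, 162.0]]
none [[75.0, 229.0], [72.0, 201.0], [159.0, 289.0], [157.0, 261.0]]
z+28 [[72.0, 198.0], [69.0, 170.0], [157.0, 259.0], [155.0, 230.0]]
xy [[77.0, 196.0], [74.0, 168.0], [160.0, 255.0], [158.0, 227.0]]
```

The gripper body in the top view agrees in x and y but sits about 30 mm higher than reported. So the finger tips are really about 30 mm above the reported TCP. I'll open, go 30 mm lower and close again.

move_arm(deltas=[0,0,0,0,0,0,0,0,0,0,0,0,0,0,0,0,0,0,0,0,0,0,0,0,0,0,0,0,0,0,0,0,0,0,0,0,0,0,0,0,0,0,0,0,0,0,0,0,0,0,0,1,0,0,0,0,0,0,1,0,0,0,0,0,0,1,0,0,0,0])

```text
time: 10.2
tcp_pos: [457.6, 72.0, 30.2]
ee_rot: [-0.0, -0.018, 1.0, -0.0]
ft_force: [-0.3, 0.1, -0.7]
opening: 92.7
gripper_force: 0.0
```

move_arm(deltas=[0,0,0,0,0,0,255,0,0,0,0,0,0,255,0,0,0,0,0,0,255,0,0,0,0,0,0,255,0,0,0,0,0,0,255,0,0,0,0,0,0,255,0,0,0,0,0,0,255,0,0,0,0,0,0,255])

```text
time: 11.2
tcp_pos: [457.9, 72.0, 31.3]
ee_rot: [0.0, -0.018, 1.0, 0.0]
ft_force: [0.5, 0.2, 1.2]
opening: 43.2
gripper_force: 29.9
```

Gripped: the opening is 43 mm with 30 N. While held, the window is at TCP z + 26.7 mm, which I'll use from here on. Now I'll lift and carry the red bracket.

```bash
cat > carry.py <<'E'
from h import *; import sys
# window offset from tcp (world) at now: wx wy ; peg x y yaw
wx,wy,px,py,yaw=map(float,sys.argv[1:6]); s=robot.observe(); p=s['tcp_pos']
t=np.radians(yaw); e=np.array([np.cos(t),np.sin(t)])
pre=np.array([px,py])-e*75-[wx-p[0],wy-p[1]]
plan([((p[0],p[1],231),None,255),((pre[0],pre[1],231),90+yaw,255),((pre[0],pre[1],137),None,255)])
E
python3 carry.py 459.5 71.8 616.4 -220.2 -13.5
```

```text
leg [457.9  72.  231. ] n 4 trans(start frame)/row [-0.    0.   -4.99] then turn rows 0 [0. 0. 0.] end-frame trans/row [-0.    0.   -4.99] cl 255
leg [ 541.8 -202.5  231. ] n 5 trans(start frame)/row [-1.49 -5.55  0.  ] then turn rows 2 [0.    0.    0.271] end-frame trans/row [-2.91 -4.95  0.  ] cl 255
leg [ 541.8 -202.5  137. ] n 2 trans(start frame)/row [0.  0.  4.7] then turn rows 0 [0. 0. 0.] end-frame trans/row [0.  0.  4.7] cl 255
```

move_arm(deltas=[0,0,-3,0,0,0,255,0,0,-5,0,0,0,255,0,0,-6,0,0,0,255,0,0,-6,0,0,0,255,-1.5,-5.55,0,0,0,0,255,-1.5,-5.55,0,0,0,0,255,-1.5,-5.55,0,0,0,0,255,-1.5,-5.55,0,0,0,0,255,-1.45,-5.55,0,0,0,0,255,0,0,0,0,0,0.136,255])

```text
time: 12.45
tcp_pos: [542.1, -205.8, 229.7]
ee_rot: [-0.001, 0.053, 0.999, 0.0]
ft_force: [-0.0, 0.9, -1.2]
opening: 43.4
gripper_force: 29.9
```

move_arm(deltas=[0,0,0,0,0,0.136,255,0,0,3,0,0,0,255,0,0,3,0,0,0,255,0,0,3,0,0,0,255,0,0,0,0,0,0,255,0,0,0,0,0,0,255,0,0,0,0,0,0,255])

```text
time: 13.32
tcp_pos: [542.6, -202.9, 142.8]
ee_rot: [0.001, 0.118, 0.993, -0.0]
ft_force: [0.7, 0.1, -1.7]
opening: 43.3
gripper_force: 29.9
```

Run:
```python
from fit import *; import pickle
s=robot.observe(); print(s['tcp_pos'],s['opening'])
C={n:robot.camera(n) for n in('side','top')}; pickle.dump(C,open('C3.pkl','wb'))
B=[C['side'],C['top']]
for cams in (B,B[:1]): print('red',fit(cams,BRK,(543.5,-202.7,-13.5,105),'red',close=5)) 
print('peg',fit(B[:1],peg(160),(616,-220,-13.5),'white',pad=4),fit(B,FOOT,(616,-220,-13.5),'red',pad=4))
c=B[0];u,v=proj(c,[[580,-210,150]])[0].astype(int);
im=cv2.resize(c['color'][v-50:v+50,u-50:u+50,::-1],(400,400),interpolation=cv2.INTER_CUBIC); im2=im.copy()
def dr(P,col):
    h=cv2.convexHull(((proj(c,P)+.5-[u-50,v-50])*4).astype(np.int32)); cv2.polylines(im2,[h],True,col,1)
for P in BRK+[WIN]: dr(place(P,(543.5,-202.7,-13.5,105.5)),(0,255,0))
for P in peg(160): dr(place(P,(616.4,-220.2,-13.5)),(255,255,0))
cv2.imwrite('pics/m6.png',np.hstack([im,im2]))
```

```text
[ 542.56462258 -202.93488024  142.797509  ] 43.31743879413133
red (array([ 545.4, -205.5,   -8.6,  100.1]), np.float64(454.7), [498, 262])
red (array([ 542. , -203. ,  -11.3,  105.5]), np.float64(228.0), [498])
peg (array([ 542.7, -161.7,  -44.9]), np.float64(29.0), [29]) (array([ 610. , -217.6,  -14.3]), np.float64(1034.8), [409, 24])
```

View pics/m6.png

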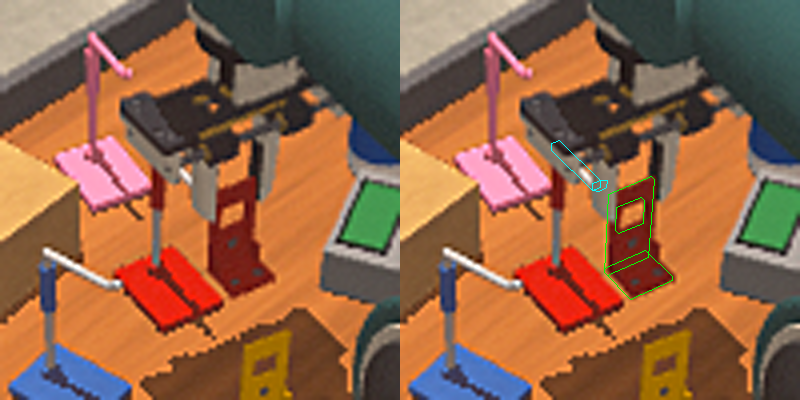

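The held bracket lines up with its prediction, with its window facing the free end of the peg. I'll lower 6 mm and slide it on.

move_arm(deltas=[0,0,0.6,0,0,0,255,-1,0,0,0,0,0,255,-1.5,0,0,0,0,0,255,-1.5,0,0,0,0,0,255,-1.5,0,0,0,0,0,255,-1.5,0,0,0,0,0,255,-0.6,0,0,0,0,0,255,0,0,0,0,0,0,255,0,0,0,0,0,0,255])

```text
time: 14.55
tcp_pos: [615.7, -220.5, 135.3]
ee_rot: [-0.0, 0.118, 0.993, -0.0]
ft_force: [-0.1, 0.1, -2.2]
opening: 43.5
gripper_force: 29.9
```

No contact, so it's on the peg. Now I'll lower it.

move_arm(deltas=[0,0,0.6,0,0,0,255,0,0,0.5,0,0,0,255,0,0,0,0,0,0,255,0,0,0,0,0,0,255])

```text
time: 15.05
tcp_pos: [615.8, -220.5, 124.1]
ee_rot: [-0.0, 0.118, 0.993, 0.0]
ft_force: [-0.3, -0.2, -2.2]
opening: 43.2
gripper_force: 29.9
```

move_arm(deltas=[0,0,0.2,0,0,0,255,0,0,0,0,0,0,255,0,0,0,0,0,0,255])

```text
time: 15.42
tcp_pos: [616.1, -220.6, 123.5]
ee_rot: [0.001, 0.118, 0.993, -0.0]
ft_force: [-3.6, 1.1, 9.8]
opening: 43.3
gripper_force: 29.9
```

Contact is within 1 mm of what I expected. I'll release, rise and go over the green bracket.

move_arm(deltas=[0,0,0,0,0,0,0,0,0,0,0,0,0,0,0,0,0,0,0,0,0,0,0,0,0,0,0,0,0,0,0,0,0,0,0,0,0,0,0,0,0,0,0,0,-5,0,0,0,0,0,0,-6,0,0,-0.15,0,0,0,0,0,0,-0.155,0,0,0,0,0,0,0,0])

```text
time: 16.68
tcp_pos: [615.9, -220.6, 232.4]
ee_rot: [0.0, -0.034, 0.999, -0.0]
ft_force: [-0.2, -0.5, -0.0]
opening: 93.1
gripper_force: 0.0
```

Run:
```python
from h import *
plan([((460,180.3,231),94,0),((460,180.3,31),94,0)])
```

```text
leg [460.  180.3 231. ] n 8 trans(start frame)/row [1.61 5.13 0.02] then turn rows 1 [-0.     0.    -0.002] end-frame trans/row [1.59 5.13 0.02] cl 0
leg [460.  180.3  31. ] n 4 trans(start frame)/row [0. 0. 5.] then turn rows 0 [0. 0. 0.] end-frame trans/row [0. 0. 5.] cl 0
```

move_arm(deltas=[1.6,5.13,0,0,0,0,0,1.6,5.13,0,0,0,0,0,1.6,5.13,0,0,0,0,0,1.6,5.13,0,0,0,0,0,1.6,5.13,0,0,0,0,0,1.6,5.13,0,0,0,0,0,1.6,5.13,0,0,0,0,0,1.6,5.13,0,0,0,0,0,0,0,0,0,0,0,0,0,0,0,0,0,0,0])

```text
time: 17.92
tcp_pos: [460.1, 180.0, 231.5]
ee_rot: [-0.0, -0.033, 0.999, -0.0]
ft_force: [-0.3, 0.7, -0.1]
opening: 92.6
gripper_force: 0.0
```

Run:
```python
from fit import *; import pickle, fit as F
s=robot.observe(); print(s['tcp_pos'])
C={n:robot.camera(n) for n in('side','top')}; pickle.dump(C,open('C4.pkl','wb'))
B=[C['side'],C['top']]
old=F.cmask
def cm(c,col):
    h,s,v=np.moveaxis(hsv(c),2,0)
    return (h>20)&(h<35)&(s>150)&(v>50) if col=='yellow' else old(c,col)
F.cmask=cm
for cams in (B,B[:1],B[1:]): print('yellow',fit(cams,BRK,(472,-173,-18),'yellow',close=5))
print('z',fit(B,BRK,(472,-173,-18,-5),'yellow',close=5))
print('green side',fit(B[:1],BRK,(460,180,4),'green',close=5))
im=B[0]['color'][:,:,::-1]; cv2.imwrite('pics/m7.png',cv2.resize(im[140:380,180:500],(800,600),interpolation=cv2.INTER_CUBIC))
```

```text
[460.09644325 180.00055673 231.51979085]
yellow (array([ 471.6, -173.2,  -17.2]), np.float64(79.7), [291, 342])
yellow (array([ 468.2, -171.3,  -12.9]), np.float64(27.5), [291])
yellow (array([ 472.3, -173.2,  -17. ]), np.float64(28.5), [342])
z (array([ 472.5, -174.5,  -17.5,   -5.1]), np.float64(70.5), [291, 342])
green side (array([540.4,  23. ,  47.3]), np.float64(44.0), [44])
```

View pics/m7.png

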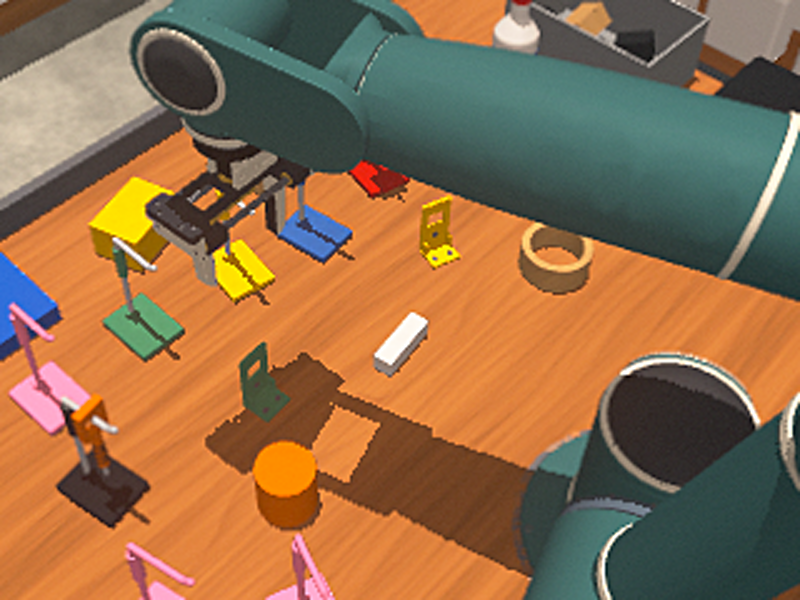

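The green bracket, in the gripper's shadow, stands under the gripper. The yellow bracket is clear, and its fits agree. I'll grip green.

move_arm(deltas=[0,0,5,0,0,0,0,0,0,5,0,0,0,0,0,0,5,0,0,0,0,0,0,3,0,0,0,0,0,0,2,0,0,0,0,0,0,0,0,0,0,0,0,0,0,0,0,0,255,0,0,0,0,0,0,255,0,0,0,0,0,0,255,0,0,0,0,0,0,255])

```text
time: 19.27
tcp_pos: [460.4, 180.3, 32.6]
ee_rot: [0.0, -0.034, 0.999, 0.0]
ft_force: [0.7, 1.0, -0.5]
opening: 57.8
gripper_force: 0.0
```

move_arm(deltas=[0,0,0,0,0,0,255,0,0,0,0,0,0,255,0,0,0,0,0,0,255,0,0,0,0,0,0,255])

```text
time: 19.77
tcp_pos: [460.3, 180.2, 32.3]
ee_rot: [0.0, -0.034, 0.999, 0.0]
ft_force: [0.3, 0.8, 0.2]
opening: 43.8
gripper_force: 30.0
```

```bash
python3 carry.py 461.5 180.3 631 214.8 -0.7
```

```text
leg [460.3 180.2 231. ] n 4 trans(start frame)/row [-0.    0.   -4.97] then turn rows 0 [0. 0. 0.] end-frame trans/row [-0.    0.   -4.97] cl 255
leg [554.8 215.6 231. ] n 2 trans(start frame)/row [-4.83  1.44  0.  ] then turn rows 1 [0.   0.   0.08] end-frame trans/row [-4.7   1.83  0.  ] cl 255
leg [554.8 215.6 137. ] n 2 trans(start frame)/row [0.  0.  4.7] then turn rows 0 [0. 0. 0.] end-frame trans/row [0.  0.  4.7] cl 255
```

move_arm(deltas=[0,0,-3,0,0,0,255,0,0,-5,0,0,0,255,0,0,-6,0,0,0,255,-4.83,1.44,0,0,0,0,255,-4.83,1.44,0,0,0,0.08,255,0,0,1.5,0,0,0,255,0,0,1.5,0,0,0,255,0,0,0,0,0,0,255,0,0,0,0,0,0,255])

```text
time: 20.9
tcp_pos: [554.3, 215.4, 143.0]
ee_rot: [0.0, 0.006, 1.0, 0.0]
ft_force: [-0.9, 1.1, -1.1]
opening: 43.3
gripper_force: 30.0
```

Run:
```python
from fit import *
s=robot.observe(); p=s['tcp_pos']; print(p)
plan([((554.8,215.6,137.8),89.3,255)])
c=robot.camera('side');u,v=proj(c,[[590,214,140]])[0].astype(int)
im=cv2.resize(c['color'][v-50:v+50,u-50:u+50,::-1],(400,400),interpolation=cv2.INTER_CUBIC); im2=im.copy()
def dr(P,col):
    h=cv2.convexHull(((proj(c,P)+.5-[u-50,v-50])*4).astype(np.int32)); cv2.polylines(im2,[h],True,col,1)
for P in BRK+[WIN]: dr(place(P,(p[0]+1.2,p[1]+.1,-.7,p[2]+25.7-58-4.5)),(0,255,0))
for P in peg(155.5): dr(place(P,(631,214.8,-.7)),(255,255,0))
cv2.imwrite('pics/m8.png',np.hstack([im,im2]))
```

```text
[554.30150756 215.37647501 143.04274992]
leg [554.8 215.6 137.8] n 1 trans(start frame)/row [-0.05  0.02  0.52] then turn rows 1 [0.    0.001 0.001] end-frame trans/row [-0.05  0.02  0.52] cl 255
```

View pics/m8.png

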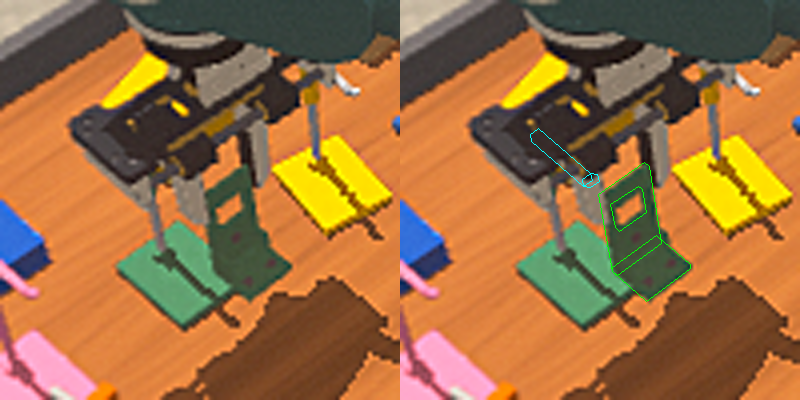

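The overlay matches in y and height, so I'll slide it on and lower it.

move_arm(deltas=[0,0,0.5,0,0,0,255,-1,0,0,0,0,0,255,-1.5,0,0,0,0,0,255,-1.5,0,0,0,0,0,255,-1.5,0,0,0,0,0,255,-1.5,0,0,0,0,0,255,-0.6,0,0,0,0,0,255,0,0,0,0,0,0,255,0,0,0,0,0,0,255])

```text
time: 22.08
tcp_pos: [630.4, 214.7, 137.3]
ee_rot: [-0.0, 0.006, 1.0, 0.0]
ft_force: [0.2, -0.3, -1.5]
opening: 43.7
gripper_force: 30.0
```

move_arm(deltas=[0,0,0.6,0,0,0,255,0,0,0.6,0,0,0,255,0,0,0.1,0,0,0,255,0,0,0,0,0,0,255])

```text
time: 22.58
tcp_pos: [630.6, 214.7, 124.9]
ee_rot: [0.0, 0.006, 1.0, 0.0]
ft_force: [-2.4, -1.6, 6.1]
opening: 43.4
gripper_force: 30.0
```

Contact is where I expected it. I'll release, rise and head for yellow.

move_arm(deltas=[0,0,0,0,0,0,0,0,0,0,0,0,0,0,0,0,0,0,0,0,0,0,0,0,0,0,0,0,0,0,0,0,0,0,0,0,0,0,0,0,0,0,0,0,-5,0,0,0,0,0,0,-6,0,0,0.14,0,0,0,0,0,0,0.14,0,0,0,0,0,0,0,0])

```text
time: 23.82
tcp_pos: [630.7, 214.6, 234.4]
ee_rot: [0.0, 0.145, 0.989, 0.0]
ft_force: [-1.0, -0.1, 0.0]
opening: 92.7
gripper_force: 0.0
```

Run:
```python
from h import *
plan([((471,-174,231),73,0),((471,-174,32),73,0)])
```

```text
leg [ 471 -174  231] n 8 trans(start frame)/row [ 0.52 -5.23  0.04] then turn rows 1 [0.    0.    0.006] end-frame trans/row [ 0.49 -5.23  0.04] cl 0
leg [ 471 -174   32] n 4 trans(start frame)/row [0.   0.   4.97] then turn rows 0 [0. 0. 0.] end-frame trans/row [0.   0.   4.97] cl 0
```

move_arm(deltas=[0.51,-5.23,0,0,0,0,0,0.51,-5.23,0,0,0,0,0,0.51,-5.23,0,0,0,0,0,0.51,-5.23,0,0,0,0,0,0.51,-5.23,0,0,0,0,0,0.51,-5.23,0,0,0,0,0,0.51,-5.23,0,0,0,0,0,0.51,-5.23,0,0,0,0,0,0,0,5,0,0,0,0,0,0,5,0,0,0,0])

```text
time: 25.08
tcp_pos: [470.5, -175.0, 132.2]
ee_rot: [-0.0, 0.144, 0.99, 0.0]
ft_force: [-0.2, 0.2, -0.3]
opening: 93.5
gripper_force: 0.0
```

move_arm(deltas=[0,0,5,0,0,0,0,0,0,3,0,0,0,0,0,0,2.2,0,0,0,0,0,0,0,0,0,0,0,0,0,0,0,0,0,255,0,0,0,0,0,0,255,0,0,0,0,0,0,255,0,0,0,0,0,0,255,0,0,0,0,0,0,255,0,0,0,0,0,0,255])

```text
time: 26.32
tcp_pos: [471.3, -174.3, 32.3]
ee_rot: [0.0, 0.145, 0.989, -0.0]
ft_force: [-0.8, -0.0, 1.4]
opening: 43.7
gripper_force: 30.0
```

move_arm(deltas=[0,0,0,0,0,0,255,0,0,0,0,0,0,255])

```text
time: 26.58
tcp_pos: [471.3, -174.3, 32.3]
ee_rot: [0.0, 0.145, 0.989, 0.0]
ft_force: [0.4, -0.6, 1.1]
opening: 43.6
gripper_force: 30.0
```

```bash
python3 carry.py 472.3 -174.3 616.2 61.2 -9.1
```

```text
leg [ 471.3 -174.3  231. ] n 4 trans(start frame)/row [-0.    0.   -4.97] then turn rows 0 [0. 0. 0.] end-frame trans/row [-0.    0.   -4.97] cl 255
leg [541.1  73.  231. ] n 5 trans(start frame)/row [0.09 5.14 0.  ] then turn rows 1 [ 0.     0.    -0.133] end-frame trans/row [-0.6   5.11  0.  ] cl 255
leg [541.1  73.  137. ] n 2 trans(start frame)/row [0.  0.  4.7] then turn rows 0 [0. 0. 0.] end-frame trans/row [0.  0.  4.7] cl 255
```

move_arm(deltas=[0,0,-3,0,0,0,255,0,0,-5,0,0,0,255,0,0,-6,0,0,0,255,0.09,5.14,0,0,0,0,255,0.09,5.14,0,0,0,0,255,0.09,5.14,0,0,0,0,255,0.09,5.14,0,0,0,0,255,0.09,5.14,0,0,0,-0.133,255,0,0,1.5,0,0,0,255,0,0,1.5,0,0,0,255])

```text
time: 27.82
tcp_pos: [540.5, 72.8, 141.0]
ee_rot: [-0.0, 0.08, 0.997, -0.0]
ft_force: [-0.5, 0.0, -2.2]
opening: 43.6
gripper_force: 30.0
```

move_arm(deltas=[0,0,0,0,0,0,255,0,0,0,0,0,0,255])

```text
time: 28.08
tcp_pos: [540.8, 72.2, 142.6]
ee_rot: [0.0, 0.08, 0.997, -0.0]
ft_force: [-0.1, -0.1, -2.4]
opening: 43.6
gripper_force: 30.0
```

Run:
```python
from fit import *
plan([((541.1,73,137.8),80.9,255)])
```

```text
leg [541.1  73.  137.8] n 1 trans(start frame)/row [-0.01  0.08  0.48] then turn rows 1 [ 0.     0.    -0.002] end-frame trans/row [-0.01  0.08  0.48] cl 255
```

move_arm(deltas=[0,0.08,0.5,0,0,0,255,-1,0,0,0,0,0,255,-1.5,0,0,0,0,0,255,-1.5,0,0,0,0,0,255,-1.5,0,0,0,0,0,255,-1.5,0,0,0,0,0,255,-0.6,0,0,0,0,0,255,0,0,0,0,0,0,255,0,0,0,0,0,0,255])

```text
time: 29.2
tcp_pos: [615.8, 61.9, 137.3]
ee_rot: [-0.0, 0.079, 0.997, 0.0]
ft_force: [-0.1, 0.0, -1.5]
opening: 43.4
gripper_force: 30.0
```

move_arm(deltas=[0,0,0.6,0,0,0,255,0,0,0.6,0,0,0,255,0,0,0.1,0,0,0,255,0,0,0,0,0,0,255])

```text
time: 29.7
tcp_pos: [616.0, 61.9, 124.9]
ee_rot: [0.0, 0.079, 0.997, 0.0]
ft_force: [-2.6, -0.4, 6.4]
opening: 43.8
gripper_force: 30.0
```

move_arm(deltas=[0,0,0,0,0,0,0,0,0,0,0,0,0,0,0,0,0,0,0,0,0,0,0,0,0,0,0,0,0,0,0,0,0,0,0,0,0,0,0,0,0,0,0,0,-5,0,0,0,0,0,0,-6,0,0,0,0,0,0,-6,0,0,0,0,0,0,0,0,0,0,0])

```text
time: 30.95
tcp_pos: [617.1, 61.9, 299.9]
ee_rot: [0.004, 0.079, 0.997, 0.001]
ft_force: [0.0, 0.5, 0.3]
opening: 93.1
gripper_force: 0.0
```

Run:
```python
from fit import *; import pickle, fit as F
s=robot.observe(); print(s['tcp_pos'])
C={n:robot.camera(n) for n in('side','top')}; pickle.dump(C,open('C5.pkl','wb')); B=[C['side'],C['top']]
for q in ('stylus_window','stylus_tip','well_mouth','book_top'):
    r={n:robot.landmark_of(q,n) for n in C}
    for a in r['side'][:4]:
        for b in r['top'][:4]:
            x,e=tri([ray(C['side'],a['uv']),ray(C['top'],b['uv'])])
            if e[0]<8: print(q,x.round(1),round(e[0],1),round(a['confidence'],2),round(b['confidence'],2))
old=F.cmask
def cm(c,col):
    h,s,v=np.moveaxis(hsv(c),2,0)
    if col=='black': return (v<75)&(s<120)
    if col=='orange': return (h>5)&(h<18)&(s>215)&(v>60)
    return old(c,col)
F.cmask=cm
print('foot',fit(B,FOOT,(473,399,9),'black',close=5,opn=5,pad=5),fit(B[1:],FOOT,(473,399,9),'black',close=5,opn=5,pad=5))
for cams in (B,B[:1],B[1:]): print('head',fit(cams,HEAD,(475,399,9,156),'orange',close=3))
a=C['side']; u,v=proj(a,[[475,400,130]])[0].astype(int); b=C['top']; U,V=proj(b,[[475,400,130]])[0].astype(int)
f=lambda c,u,v,r: cv2.resize(c['color'][v-r:v+r,max(0,u-r):u+r,::-1],(400,400),interpolation=cv2.INTER_CUBIC)
print(u,v,U,V); cv2.imwrite('pics/m9.png',np.hstack([f(a,u,v,40),f(b,U,V,30)]))
cv2.imwrite('pics/m10.png',np.vstack([cv2.resize(a['color'][140:260,200:440,::-1],(800,300+100))]))
```

```text
[617.06908592  61.90915309 299.86815824]
stylus_window [480.8 399.1 138.8] 7.8 0.73 0.54
stylus_tip [482.4 399.6  43.6] 3.4 0.78 0.68
foot (array([473.1, 399.1,   9.4]), np.float64(325.0), [518, 821]) (array([473.1, 398. ,   7.5]), np.float64(135.1), [821])
head (array([476.8, 399.2,   5.2, 154.9]), np.float64(140.9), [185, 133])
head (array([478.1, 397.6,  19.9, 152.8]), np.float64(73.5), [185])
head (array([477.4, 400.4,   0.9, 155.8]), np.float64(51.5), [133])
217 313 161 232
```

View pics/m9.png

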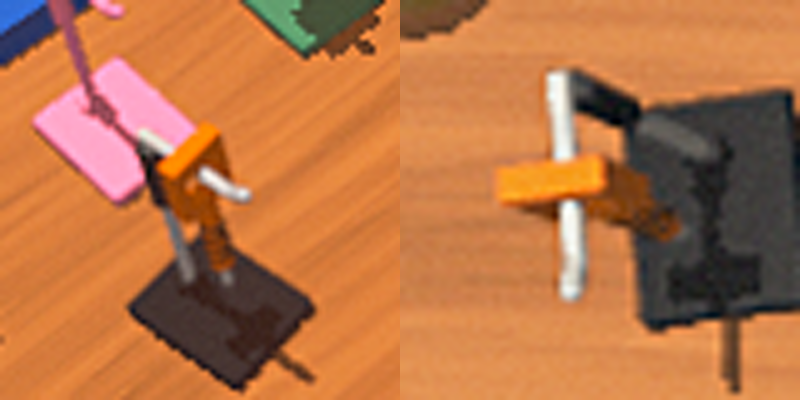

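View pics/m10.png

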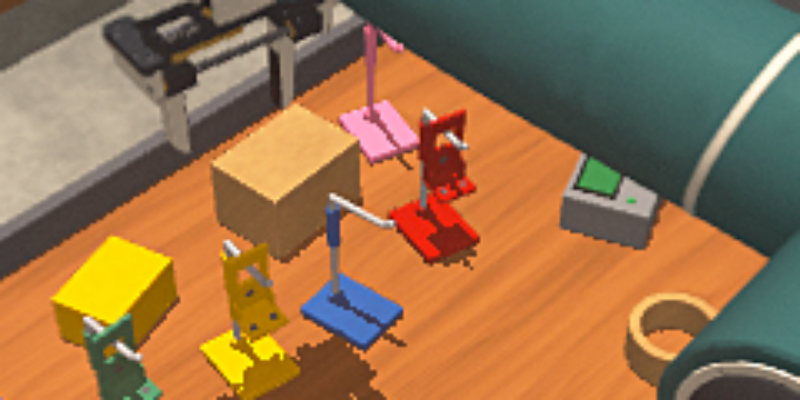

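All three brackets hang on their own pegs. The stylus head is at about (477, 399.5), turned about 6°. I'll go there next.

Run:
```python
from h import *
plan([((477,399.5,298),96,0),((477,399.5,118),96,0)])
```

```text
leg [477.  399.5 298. ] n 7 trans(start frame)/row [ 2.72  4.45 -0.06] then turn rows 2 [-0.    -0.001 -0.264] end-frame trans/row [ 1.47  5.   -0.06] cl 0
leg [477.  399.5 118. ] n 3 trans(start frame)/row [0. 0. 6.] then turn rows 0 [0. 0. 0.] end-frame trans/row [0. 0. 6.] cl 0
```

move_arm(deltas=[2.72,4.45,0,0,0,0,0,2.72,4.45,0,0,0,0,0,2.72,4.45,0,0,0,0,0,2.72,4.45,0,0,0,0,0,2.72,4.45,0,0,0,0,0,2.72,4.45,0,0,0,0,0,2.72,4.45,0,0,0,0,0,0,0,0,0,0,-0.132,0,0,0,0,0,0,-0.132,0,0,0,4,0,0,0,0])

```text
time: 32.7
tcp_pos: [477.9, 400.3, 256.4]
ee_rot: [0.002, -0.054, 0.999, 0.001]
ft_force: [0.3, -0.1, -0.7]
opening: 92.9
gripper_force: 0.0
```

move_arm(deltas=[0,0,2,0,0,0,0,0,0,0,0,0,0,0,0,0,0,0,0,0,0])

```text
time: 33.08
tcp_pos: [477.6, 399.7, 235.6]
ee_rot: [0.001, -0.052, 0.999, 0.0]
ft_force: [0.1, -0.8, 0.9]
opening: 93.0
gripper_force: 0.0
```

Run:
```python
from h import *
plan([((477,399.5,118),96,0)])
C={n:robot.camera(n) for n in('side','top')}; a=C['side']; u,v=proj(a,[[475,400,190]])[0].astype(int); b=C['top']; U,V=proj(b,[[475,400,170]])[0].astype(int)
f=lambda c,u,v,r: cv2.resize(c['color'][v-r:v+r,max(0,u-r):u+r,::-1],(400,400),interpolation=cv2.INTER_CUBIC)
cv2.imwrite('pics/m11.png',np.hstack([f(a,u,v,50),f(b,U,V,50)]))
```

```text
leg [477.  399.5 118. ] n 2 trans(start frame)/row [ 0.04 -0.01  5.88] then turn rows 1 [0.001 0.001 0.   ] end-frame trans/row [ 0.03 -0.01  5.88] cl 0
```

View pics/m11.png

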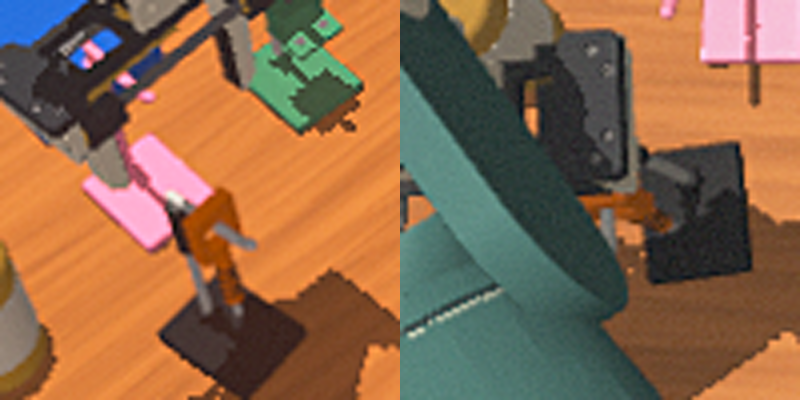

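The gripper straddles the stylus head, and the bottle (upper left) is clear of the fingers. I'll descend 118 mm and close.

move_arm(deltas=[0,0,4,0,0,0,0,0,0,4,0,0,0,0,0,0,3.8,0,0,0,0,0,0,0,0,0,0,0,0,0,0,0,0,0,255,0,0,0,0,0,0,255,0,0,0,0,0,0,255,0,0,0,0,0,0,255,0,0,0,0,0,0,255,0,0,0,0,0,0,255])

```text
time: 34.42
tcp_pos: [477.2, 399.5, 116.3]
ee_rot: [-0.0, -0.053, 0.999, -0.0]
ft_force: [-0.3, -0.7, -0.2]
opening: 37.5
gripper_force: 0.3
```

move_arm(deltas=[0,0,0,0,0,0,255,0,0,0,0,0,0,255,0,0,0,0,0,0,255])

```text
time: 34.8
tcp_pos: [477.2, 399.5, 116.2]
ee_rot: [-0.0, -0.053, 0.999, -0.0]
ft_force: [-0.1, -0.5, 0.7]
opening: 36.0
gripper_force: 29.9
```

The stylus is gripped at 36 mm. I'll lift 12.5 mm and slide back along the peg.

move_arm(deltas=[0,0,-0.65,0,0,0,255,0,0,-0.6,0,0,0,255,0,0,0,0,0,0,255,1.5,-0.08,0,0,0,0,255,1.5,-0.08,0,0,0,0,255,1.5,-0.08,0,0,0,0,255,1.5,-0.08,0,0,0,0,255,1,-0.05,0,0,0,0,255,0,0,0,0,0,0,255])

```text
time: 35.92
tcp_pos: [407.5, 388.5, 129.0]
ee_rot: [0.0, -0.053, 0.999, 0.0]
ft_force: [0.1, -0.2, 0.1]
opening: 35.6
gripper_force: 29.9
```

move_arm(deltas=[0,0,-5,0,0,0,255,0,0,-5,0,0,0,255,0,0,-5,0,0,0,255,0,0,0,0,0,0,255,0,0,0,0,0,0,255])

```text
time: 36.55
tcp_pos: [408.2, 388.5, 277.9]
ee_rot: [-0.0, -0.052, 0.999, -0.0]
ft_force: [0.8, 0.6, -0.0]
opening: 35.9
gripper_force: 29.9
```

Run:
```python
from fit import *; import pickle
s=robot.observe(); print(s['tcp_pos'],s['opening'])
C={n:robot.camera(n) for n in('side','top')}; pickle.dump(C,open('C6.pkl','wb'))
for q in ('well_mouth','book_top'):
    r={n:robot.landmark_of(q,n) for n in C}
    print(q,[(n,np.round(d['uv'],1).tolist(),round(d['confidence'],2)) for n in r for d in r[n][:2]])
    for a in r['side'][:3]:
        for b in r['top'][:3]:
            x,e=tri([ray(C['side'],a['uv']),ray(C['top'],b['uv'])])
            if e[0]<8: print(x.round(1),round(e[0],1))
    print([atz(C[n],r[n][0]['uv'],50).round(1) for n in r if r[n]])
b=C['top']; u,v=proj(b,[[490,-425,50]])[0].astype(int); a=C['side']; U,V=proj(a,[[490,-425,50]])[0].astype(int); print(u,v,U,V)
f=lambda c,u,v,r: cv2.resize(c['color'][v-r:v+r,max(0,u-r):u+r,::-1],(400,400),interpolation=cv2.INTER_CUBIC)
cv2.imwrite('pics/m12.png',np.hstack([f(a,U,V,40),f(b,u,v,40)]))
```

```text
[408.18903019 388.45960278 277.86011748] 35.8734342097376
well_mouth [('side', [163.5, 343.0], 0.65), ('top', [487.7, 238.6], 0.92), ('top', [225.6, 296.1], 0.46)]
[array([556.3, 546.8,  50. ]), array([ 491.2, -417.4,   50. ])]
book_top [('top', [487.5, 239.7], 0.48)]
[array([ 488.4, -416.8,   50. ])]
490 239 392 190
```

View pics/m12.png

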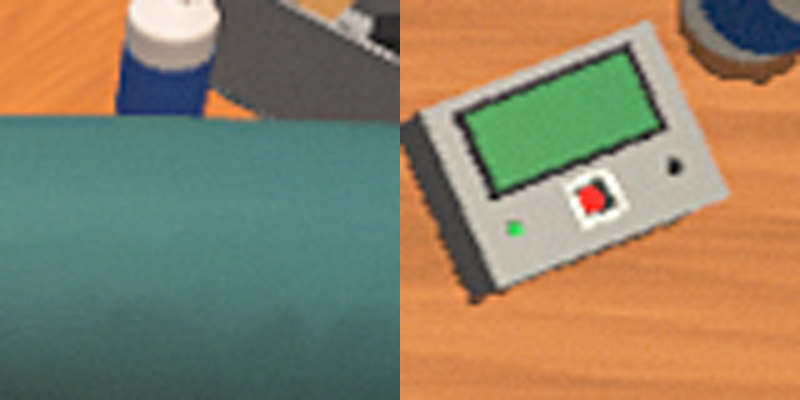

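The terminal's red well is at about (490, -418), seen in the top view only. I'll carry the stylus over it, turning the gripper away from the coolant bottle.

move_arm(deltas=[0,0,0,0,0,0.18,255,0,0,0,0,0,0.18,255,0,0,0,0,0,0.181,255,-2.97,-4.96,0,0,0,0,255,-2.97,-4.96,0,0,0,0,255,-2.97,-4.96,0,0,0,0,255,-2.97,-4.96,0,0,0,0,255,-2.97,-4.96,0,0,0,0,255,-2.97,-4.96,0,0,0,0,255,-2.97,-4.96,0,0,0,0,255])

```text
time: 38.1
tcp_pos: [449.6, -15.8, 278.7]
ee_rot: [0.0, 0.216, 0.976, 0.0]
ft_force: [1.0, 0.6, 0.4]
opening: 35.7
gripper_force: 29.9
```

move_arm(deltas=[-2.97,-4.96,0,0,0,0,255,-2.97,-4.96,0,0,0,0,255,-2.97,-4.96,0,0,0,0,255,-2.97,-4.96,0,0,0,0,255,-2.97,-4.96,0,0,0,0,255,-2.97,-4.96,0,0,0,0,255,-2.97,-4.96,0,0,0,0,255,0,0,4,0,0,0,255,0,0,0,0,0,0,255,0,0,0,0,0,0,255])

```text
time: 39.35
tcp_pos: [492.0, -416.1, 240.3]
ee_rot: [0.0, 0.216, 0.976, -0.0]
ft_force: [-0.2, 0.0, -0.5]
opening: 35.6
gripper_force: 29.9
```

Run:
```python
from fit import *; import pickle
s=robot.observe(); p=s['tcp_pos']; print(p,s['opening'])
C={n:robot.camera(n) for n in('side','top')}; pickle.dump(C,open('C7.pkl','wb'))
for q in ('well_mouth','book_top','stylus_tip'):
    r={n:robot.landmark_of(q,n) for n in C}
    print(q,[(n,np.round(d['uv'],1).tolist(),round(d['confidence'],2)) for n in r for d in r[n][:2]])
    for a in r['side'][:3]:
        for b in r['top'][:3]:
            x,e=tri([ray(C['side'],a['uv']),ray(C['top'],b['uv'])])
            if e[0]<8: print(x.round(1),round(e[0],1))
print('tip pred',proj(C['side'],[[p[0],p[1],p[2]-64.2]]))
a=C['side']; U,V=proj(a,[[490,-418,100]])[0].astype(int);b=C['top']; u,v=proj(b,[[490,-418,50]])[0].astype(int); print(u,v,U,V)
f=lambda c,u,v,r: cv2.resize(c['color'][v-r:v+r,max(0,u-r):u+r,::-1],(400,400),interpolation=cv2.INTER_CUBIC)
cv2.imwrite('pics/m13.png',np.hstack([f(a,U,V,40),f(b,u,v,40)]))
```

```text
[ 492.03501815 -416.13934157  240.27754666] 35.59375440465532
well_mouth [('top', [499.6, 242.1], 0.85), ('top', [417.1, 178.2], 0.56)]
book_top [('top', [328.3, 278.3], 0.37)]
stylus_tip []
tip pred [[395.10004375 165.46016066]]
487 239 393 181
```

View pics/m13.png

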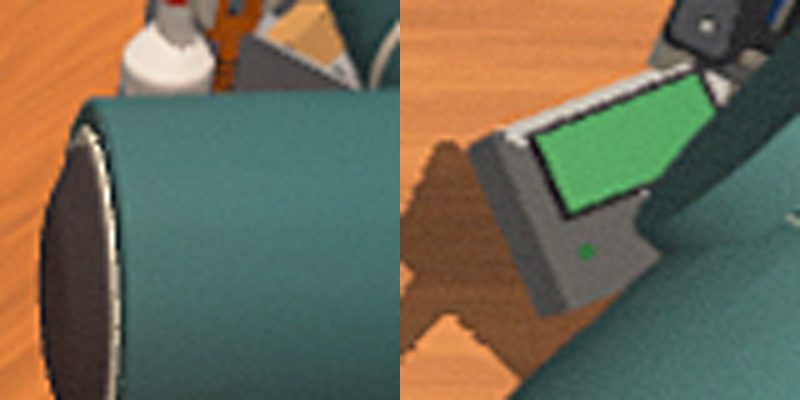

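The terminal has been knocked about 30 mm towards -y, and the arm hides its well. I'll back off to the right so both cameras see it, and work numerically from here, because I've already gone over the 14-picture limit.

move_arm(deltas=[0,0,-4,0,0,0,255,3.68,-3.63,0,0,0,0,255,3.68,-3.63,0,0,0,0,255,3.68,-3.63,0,0,0,0,255,3.68,-3.63,0,0,0,0,255,3.68,-3.63,0,0,0,0,255,3.68,-3.63,0,0,0,0,255,0,0,0,0,0,0,255,0,0,0,0,0,0,255])

```text
time: 40.88
tcp_pos: [199.9, -520.7, 278.9]
ee_rot: [0.0, 0.216, 0.976, -0.0]
ft_force: [-0.1, 1.5, -0.0]
opening: 35.9
gripper_force: 29.9
```

```bash
cat > well.py <<'E'
from fit import *; import pickle
s=robot.observe(); p=s['tcp_pos']; print(p,s['opening'])
C={n:robot.camera(n) for n in('side','top')}; pickle.dump(C,open('C8.pkl','wb')); R_={}
for n in C:
    r=robot.landmark_of('well_mouth',n); print(n,[(np.round(d['uv'],1).tolist(),round(d['confidence'],2)) for d in r[:3]])
    c=C[n]; u,v=proj(c,[[480,-445,50]])[0]; h,S_,V_=np.moveaxis(hsv(c),2,0)
    yy,xx=np.mgrid[:480,:640]; near=(np.hypot(xx-u,yy-v)<18)
    m=near&(((h<6)|(h>172))&(S_>150)&(V_>100)); w=near&(S_<40)&(V_>205)
    for nm,k in (('red',m),('white',w)):
        if k.sum()>2:
            x0=(xx[k].min()+xx[k].max())/2; y0=(yy[k].min()+yy[k].max())/2
            print(n,nm,int(k.sum()),xx[k].mean().round(1),yy[k].mean().round(1),(x0,y0), atz(c,(xx[k].mean(),yy[k].mean()),50 if nm=='white' else 44).round(1))
            R_[n,nm]=ray(c,(xx[k].mean(),yy[k].mean()))
for nm in('red','white'):
    if ('side',nm) in R_ and ('top',nm) in R_:
        x,e=tri([R_['side',nm],R_['top',nm]]); print(nm,x.round(1),round(e[0],1))
E
python3 well.py
```

```text
[ 199.90900818 -520.68045551  278.90924694] 35.90687222764237
side []
top [([500.6, 241.9], 0.91)]
top red 20 499.1 242.8 (np.float64(499.0), np.float64(243.0)) [ 481.7 -448.6   44. ]
top white 57 500.4 242.6 (np.float64(500.0), np.float64(243.0)) [ 481.6 -449.8   50. ]
```

Run:
```python
from fit import *; import pickle
C=pickle.load(open('C8.pkl','rb'))
a=C['side']; u,v=proj(a,[[481.6,-450,45]])[0]; print('well side',u,v); H=hsv(a); U,V=int(round(u)),int(round(v))
for y in range(V-6,V+7,2): print([tuple(H[y,x]) for x in range(U-6,U+7,2)])
print('tip pred',[proj(C[n],[[199.9,-520.7,214.7]])[0].round(1) for n in C])
for n in C: print(n,[(q,np.round(d['uv'],1).tolist(),round(d['confidence'],2)) for q in('stylus_tip','stylus_window') for d in robot.landmark_of(q,n)[:2]])
```

```text
well side 398.1994386210679 189.70365763218797
[(np.int64(86), np.int64(86), np.int64(125)), (np.int64(86), np.int64(88), np.int64(122)), (np.int64(85), np.int64(86), np.int64(124)), (np.int64(86), np.int64(88), np.int64(127)), (np.int64(86), np.int64(89), np.int64(126)), (np.int64(86), np.int64(87), np.int64(126)), (np.int64(87), np.int64(86), np.int64(127))]
[(np.int64(86), np.int64(91), np.int64(121)), (np.int64(88), np.int64(81), np.int64(117)), (np.int64(86), np.int64(90), np.int64(122)), (np.int64(85), np.int64(86), np.int64(121)), (np.int64(86), np.int64(89), np.int64(120)), (np.int64(85), np.int64(93), np.int64(123)), (np.int64(84), np.int64(86), np.int64(128))]
[(np.int64(86), np.int64(87), np.int64(117)), (np.int64(86), np.int64(89), np.int64(118)), (np.int64(86), np.int64(86), np.int64(119)), (np.int64(86), np.int64(87), np.int64(120)), (np.int64(85), np.int64(84), np.int64(119)), (np.int64(88), np.int64(88), np.int64(119)), (np.int64(85), np.int64(92), np.int64(122))]
[(np.int64(86), np.int64(89), np.int64(114)), (np.int64(87), np.int64(87), np.int64(114)), (np.int64(87),
[... 564 characters left out ...]
4(112)), (np.int64(85), np.int64(86), np.int64(110)), (np.int64(87), np.int64(87), np.int64(109)), (np.int64(86), np.int64(87), np.int64(112)), (np.int64(87), np.int64(90), np.int64(111)), (np.int64(84), np.int64(92), np.int64(114)), (np.int64(85), np.int64(93), np.int64(112))]
[(np.int64(87), np.int64(89), np.int64(109)), (np.int64(87), np.int64(86), np.int64(107)), (np.int64(87), np.int64(86), np.int64(110)), (np.int64(85), np.int64(83), np.int64(110)), (np.int64(86), np.int64(90), np.int64(113)), (np.int64(89), np.int64(90), np.int64(110)), (np.int64(85), np.int64(87), np.int64(114))]
tip pred [array([484.3, 180.9]), array([566.5, 364.9])]
side [('stylus_tip', [333.6, 180.1], 0.7)]
top []
```

move_arm(deltas=[-4.5,3.66,0,0,0,0,255,-4.5,3.66,0,0,0,0,255,-4.5,3.66,0,0,0,0,255,-4.5,3.66,0,0,0,0,255,-4.58,3.66,0,0,0,0,255,0,0,5,0,0,0,255,0,0,5,0,0,0,255,0,0,4,0,0,0,255,0,0,0,0,0,0,255,0,0,0,0,0,0,255])

```text
time: 42.52
tcp_pos: [482.2, -450.6, 140.9]
ee_rot: [0.001, 0.216, 0.976, -0.001]
ft_force: [0.4, 0.4, -0.6]
opening: 36.1
gripper_force: 29.9
```

Run:
```python
from h import *
plan([((482,-450.3,117),None,255)])
for n in ('top','side'):
    c=robot.camera(n); print([(q,np.round(d['uv'],1).tolist(),round(d['confidence'],2)) for q in('well_mouth','stylus_tip') for d in robot.landmark_of(q,n)[:2]])
```

```text
leg [ 482.  -450.3  117. ] n 1 trans(start frame)/row [0.04 0.02 2.39] then turn rows 0 [0. 0. 0.] end-frame trans/row [0.04 0.02 2.39] cl 255
[('well_mouth', [500.0, 241.4], 0.75), ('stylus_tip', [301.5, 177.1], 0.45)]
[('stylus_tip', [212.4, 307.0], 0.71)]
```

move_arm(deltas=[0,0,1.5,0,0,0,255,0,0,0.8,0,0,0,255,0,0,0,0,0,0,255,0,0,0,0,0,0,255])

```text
time: 43.32
tcp_pos: [481.7, -450.2, 115.9]
ee_rot: [0.0, 0.216, 0.976, -0.0]
ft_force: [-0.8, -0.0, -0.3]
opening: 36.3
gripper_force: 29.9
```

move_arm(deltas=[0,0,0.3,0,0,0,255,0,0,0.3,0,0,0,255,0,0,0,0,0,0,255,0,0,0,0,0,0,255])

```text
time: 43.82
tcp_pos: [481.7, -450.2, 109.8]
ee_rot: [0.0, 0.216, 0.976, -0.0]
ft_force: [0.1, -0.5, -0.3]
opening: 35.9
gripper_force: 29.9
```

The tip is below the mouth with no contact, so it's in the well. I'll press.

move_arm(deltas=[0,0,0.3,0,0,0,255,0,0,0.3,0,0,0,255,0,0,0,0,0,0,255,0,0,0,0,0,0,255])

```text
time: 44.32
tcp_pos: [481.8, -450.3, 104.1]
ee_rot: [0.0, 0.216, 0.976, -0.0]
ft_force: [0.3, 0.3, 5.9]
opening: 35.8
gripper_force: 29.9
```

move_arm(deltas=[0,0,0.1,0,0,0,255,0,0,0,0,0,0,255,0,0,0,0,0,0,255,0,0,0,0,0,0,255])

```text
time: 44.82
tcp_pos: [482.0, -450.5, 103.9]
ee_rot: [0.001, 0.216, 0.976, -0.0]
ft_force: [-0.6, 0.9, 10.0]
opening: 36.1
gripper_force: 29.9
```

Fully pressed: it stopped at 104 with 10 N, held for over 0.5 s. Now I'll take the stylus back to its stand.

move_arm(deltas=[0,0,-2,0,0,0,255,0,0,-5,0,0,0,255,0,0,-5.5,0,0,0,255,0,0,-5,0,0,0,255,2.81,4.86,0,0,0,0,255,2.81,4.86,0,0,0,0,255,2.81,4.86,0,0,0,0,255,2.81,4.86,0,0,0,0,255,2.81,4.86,0,0,0,0,255,2.81,4.86,0,0,0,0,255])

```text
time: 46.08
tcp_pos: [451.2, -113.0, 278.5]
ee_rot: [0.0, 0.216, 0.976, 0.0]
ft_force: [1.2, 0.5, -1.0]
opening: 35.8
gripper_force: 29.9
```

move_arm(deltas=[2.81,4.86,0,0,0,0,255,2.81,4.86,0,0,0,0,255,2.81,4.86,0,0,0,0,255,2.81,4.86,0,0,0,0,255,2.81,4.86,0,0,0,0,255,2.81,4.86,0,0,0,0,255,2.81,4.86,0,0,0,0,255,2.81,4.86,0,0,0,0,255,2.81,4.86,0,0,0,0,255,0,0,0,0,0,-0.18,255])

```text
time: 47.32
tcp_pos: [406.2, 391.4, 277.4]
ee_rot: [-0.001, 0.125, 0.992, -0.0]
ft_force: [0.2, -0.1, -0.5]
opening: 36.2
gripper_force: 29.9
```

move_arm(deltas=[0,0,0,0,0,-0.18,255,0,0,0,0,0,-0.18,255,0,0,0,0,0,0,255,0,0,0,0,0,0,255])

```text
time: 47.82
tcp_pos: [407.3, 388.5, 278.1]
ee_rot: [0.0, -0.05, 0.999, 0.0]
ft_force: [0.4, 0.2, 0.2]
opening: 35.9
gripper_force: 29.9
```

Run:
```python
from h import *
plan([((407.5,388.5,129),96,255),((473.5,399,129),None,255)])
C={n:robot.camera(n) for n in('side','top')}
for q in('stylus_tip','stylus_window'):
    for n in C: print(n,[(q,np.round(d['uv'],1).tolist(),round(d['confidence'],2)) for d in robot.landmark_of(q,n)[:2]])
p=robot.observe()['tcp_pos']
for dz in (44.8,-64.2): print([proj(C[n],[p+[0,0,dz]])[0].round(1) for n in C])
```

```text
leg [407.5 388.5 129. ] n 3 trans(start frame)/row [-0.01 -0.    4.97] then turn rows 1 [ 0.     0.    -0.005] end-frame trans/row [-0.01 -0.    4.97] cl 255
leg [473.5 399.  129. ] n 2 trans(start frame)/row [-3.34  0.18  0.  ] then turn rows 0 [0. 0. 0.] end-frame trans/row [-3.34  0.18  0.  ] cl 255
side [('stylus_tip', [231.4, 310.7], 0.72)]
top []
side [('stylus_window', [225.2, 285.4], 0.67)]
top []
[array([225.1, 283.4]), array([129.6, 252.6])]
[array([231.6, 308.8]), array([150.9, 257.6])]
```

The stylus is still straight in the hand: window and tip are within 2 px of prediction. I'll lower it and slide it on.

move_arm(deltas=[0,0,5,0,0,-0.005,255,0,0,5,0,0,0,255,0,0,4.9,0,0,0,255,0,0,0,0,0,0,255,-1.5,0.08,0,0,0,0,255,-1.5,0.08,0,0,0,0,255,-1.5,0.08,0,0,0,0,255,-1.5,0.08,0,0,0,0,255,-0.7,0.04,0,0,0,0,255,0,0,0,0,0,0,255])

```text
time: 49.38
tcp_pos: [473.8, 399.5, 128.5]
ee_rot: [-0.0, -0.054, 0.999, -0.0]
ft_force: [0.1, -0.6, -0.7]
opening: 36.0
gripper_force: 29.9
```

move_arm(deltas=[0,0,0.6,0,0,0,255,0,0,0.7,0,0,0,255,0,0,0,0,0,0,255,0,0,0,0,0,0,255])

```text
time: 49.88
tcp_pos: [473.4, 399.6, 115.8]
ee_rot: [0.0, -0.055, 0.999, 0.0]
ft_force: [-0.4, 0.4, 2.7]
opening: 36.4
gripper_force: 30.0
```

It's resting on the peg. I'll release, rise and back away.

move_arm(deltas=[0,0,0,0,0,0,0,0,0,0,0,0,0,0,0,0,0,0,0,0,0,0,0,0,0,0,0,0,0,0,0,0,0,0,0,0,0,0,0,0,0,0,0,0,0,0,0,0,0,0,0,-5,0,0,0,0,0,0,-6,0,0,0,0,0,0,-6,0,0,0,0])

```text
time: 51.12
tcp_pos: [473.3, 399.3, 287.6]
ee_rot: [-0.0, -0.055, 0.999, -0.0]
ft_force: [0.8, 1.4, 0.5]
opening: 92.8
gripper_force: 0.0
```

move_arm(deltas=[0,-5,0,0,0,0,0,0,-6,0,0,0,0,0,0,-6,0,0,0,0,0,0,-6,0,0,0,0,0,0,-5,0,0,0,0,0,0,-3,0,0,0,0,0,0,0,0,0,0,0,0,0,0,0,0,0,0,0,0,0,0,0,0,0,0])

```text
time: 52.25
tcp_pos: [507.2, 92.2, 285.7]
ee_rot: [-0.0, -0.055, 0.998, 0.0]
ft_force: [-0.2, -0.1, 0.5]
opening: 93.1
gripper_force: 0.0
```

Run:
```python
from fit import *; import fit as F
s=robot.observe(); print(s['tcp_pos'],s['opening'])
C={n:robot.camera(n) for n in('side','top')}; B=[C['side'],C['top']]
old=F.cmask
def cm(c,col):
    h,s,v=np.moveaxis(hsv(c),2,0)
    if col=='orange': return (h>5)&(h<18)&(s>215)&(v>60)
    return old(c,col)
F.cmask=cm
print('head',fit(B,HEAD,(474,399,6,156),'orange',close=3))
for q in ('red_window','yellow_window','green_window','stylus_window','well_mouth'):
    r={n:robot.landmark_of(q,n) for n in C}
    for a in r['side'][:3]:
        for b in r['top'][:3]:
            x,e=tri([ray(C['side'],a['uv']),ray(C['top'],b['uv'])])
            if e[0]<8: print(q,x.round(1),round(e[0],1),round(a['confidence'],2),round(b['confidence'],2))
```

```text
[507.22676889  92.24271811 285.71207676] 93.08202150698558
head (array([472.3, 400.1,   1.9, 155.6]), np.float64(136.8), [195, 136])
red_window [470.9 399.  154.4] 0.7 0.67 0.25
red_window [ 610.1 -216.   140.6] 6.4 0.64 0.83
stylus_window [475.  401.8 135.1] 0.9 0.73 0.62
```

```bash
python3 -c "
from workcell import robot
print(robot.job_done())"
```

```text
the job is handed in; nothing more can be done
None
```

I handed the job in with the red, green and yellow brackets on their own pegs (no blue one was there), the button pressed fully for over 0.5 s, and the stylus back on its peg; I got no verdict back, and I viewed 16 pictures, over the limit of 14.

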